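# Trace the spoon template onto the blank

### The job

Take the marker out of its wooden stand and draw the new spoon's outline on the wooden blank: with the nib on the wood and held lightly against the curved edge of the screwed-down template, run one steady, unbroken line from the tip of the bowl, round the bowl and through the neck, right to the end of the handle. Press gently so the nib is not splayed, and make no marks on the blank away from that edge. Then stand the marker back in its stand, and leave the other things on the table where they are.

Things in the scene. Friction and masses are not known exactly. Their poses are not given: they have to be found in the camera images.
- marker: Orange carpenter's marker, 118 mm long, 45 g, standing nib down in its stand. Origin at the nib's end, z up along it. Nib: rigid black felt (friction about 0.2), 8 mm in diameter, round-ended, z 0 to 13 mm, then a cone; from z 20 mm up a flat-sided barrel 18 x 18 mm, faces square to the marker's x and y. In the stand, z 50 to 118 mm stands free above the block: grip there, e.g. at z 76 mm.
- nib (a point): Centre of the end of the marker's nib (same point as the marker's origin).
- stand: Fixed wooden block 70 x 70 x 58 mm high, in its top a square pocket 22 x 22 mm, 50 mm deep, sides parallel to the block's (2 mm play on each side of the marker). Origin at the centre of its underside, z up; pocket floor at z = 8 mm, top at z = 58 mm.
- blank: Fixed light wooden board 270 x 130 mm, 25 mm thick, packed up 0 to 4 mm off the table on shims, a brown cleat (18 mm high) at each end; a dark pencilled centre line along it. Origin at the centre of its underside, x along its length; the face to draw on is at z = 25 mm.
- template: Fixed rigid dark-brown half spoon, 9 mm thick, screwed on the blank's face (screw heads 2 mm high). Origin on the face and the centre line; x along the spoon to the bowl's tip (103, 0) mm, y towards the curved upright edge to trace, straight edge on y = 0. In mm: bowl arc, hollow neck arc (see the two points), then the handle straight along y = 13 from x = 3.6 to its end at x = -110.
- bowl_centre (a point): Centre of the bowl's arc, template (65, 0) mm, on the blank's face: edge of radius 38 mm, convex, from the tip (103, 0) over the crown (65, 38) to the neck at (38.5, 27.2). The nib's centre runs 4 mm outside the edge.
- neck_centre (a point): Centre of the hollow neck arc, template (3.6, 63) mm, at face height, off the template: edge of radius 50 mm from (38.5, 27.2) to (3.6, 13), tangent to bowl and handle. A line is drawn where the nib bears on wood and edge at once.
- mug: Loose blue ceramic mug, 82 mm wide, 95 mm high, handle to its +y. Origin at the centre of its underside. Bystander.
- colander: Loose purple plastic colander, 204 mm wide (252 mm over its handles), 90 mm high. Origin at the centre of its underside. Bystander.
- long_spoon: Loose wooden spoon 320 mm long lying along its own x, origin near its middle. Bystander.
- short_spoon: Loose wooden spoon 240 mm long lying along its own x, origin near its middle. Bystander.
Things that resemble listed ones, but are neither listed nor needed, are in the scene too. Several things have the shape of the marker; the one meant has the colours described above.

How it is judged:
On the way, in this order (a step that is already met when the one before it is completed fails the run):
1. the marker is lifted clear of its stand (z of nib in the frame of stand above 0.07 m), for 0.1 s.
2. line begun at the bowl's tip, nib on the wood and against the template's edge together (contact force between marker and template above 1 N and contact force between marker and blank above 1 N and x of nib in the frame of template between 0.1 and 0.12 m and y of nib in the frame of template between -0.01 and 0.016 m), for 0.3 s.
3. line drawn along the front shoulder of the bowl, nib on the wood and against the template's edge together (contact force between marker and template above 1 N and contact force between marker and blank above 1 N and x of nib in the frame of template between 0.078 and 0.099 m and y of nib in the frame of template above 0.008 m), for 0.3 s.
4. line drawn along the crown of the bowl, nib on the wood and against the template's edge together (contact force between marker and template above 1 N and contact force between marker and blank above 1 N and x of nib in the frame of template between 0.054 and 0.078 m and y of nib in the frame of template above 0.008 m), for 0.3 s.
5. line drawn along the rear of the bowl, nib on the wood and against the template's edge together (contact force between marker and template above 1 N and contact force between marker and blank above 1 N and x of nib in the frame of template between 0.032 and 0.054 m and y of nib in the frame of template above 0.008 m), for 0.3 s.
6. line drawn along the hollow of the neck, nib on the wood and against the template's edge together (contact force between marker and template above 1 N and contact force between marker and blank above 1 N and x of nib in the frame of template between 0.008 and 0.032 m and y of nib in the frame of template above 0.008 m), for 0.3 s.
7. line drawn along the neck into the handle, nib on the wood and against the template's edge together (contact force between marker and template above 1 N and contact force between marker and blank above 1 N and x of nib in the frame of template between -0.02 and 0.008 m and y of nib in the frame of template above 0.008 m), for 0.3 s.
8. line drawn along the front of the handle, nib on the wood and against the template's edge together (contact force between marker and template above 1 N and contact force between marker and blank above 1 N and x of nib in the frame of template between -0.05 and -0.02 m and y of nib in the frame of template above 0.008 m), for 0.3 s.
9. line drawn along the middle of the handle, nib on the wood and against the template's edge together (contact force between marker and template above 1 N and contact force between marker and blank above 1 N and x of nib in the frame of template between -0.08 and -0.05 m and y of nib in the frame of template above 0.008 m), for 0.3 s.
10. line drawn along the handle's last stretch, nib on the wood and against the template's edge together (contact force between marker and template above 1 N and contact force between marker and blank above 1 N and x of nib in the frame of template between -0.11 and -0.088 m and y of nib in the frame of template above 0.008 m), for 0.3 s.
At the end, for the whole second after the job is handed in: The marker stands at rest in its stand again, nib down on the pocket's floor (nib's end within 12 mm of the stand's axis and below 14 mm above its underside, leaning less than 0.2 rad), released; mug, colander and both spoons within 20 mm of where they were (horizontal distance between nib and stand below 0.012 m and z of nib in the frame of stand below 0.014 m and angle between marker's own z axis and vertical below 0.2 rad and linear speed of marker below 0.02 m/s and distance of each of mug, colander, long_spoon, short_spoon from where it was at the start of the episode below 0.02 m); the robot touches nothing.
It fails at once if the nib or marker is pressed against the template's edge with more than 10 N (splayed nib) (contact force between marker and template above 10 N).
It fails at once if the nib is pressed on the blank with more than 12 N (contact force between marker and blank above 12 N).
It fails at once if a stray mark: the nib on the blank's face more than about 10 mm from the template's curved edge (beside the bowl, neck or handle, across the centre line, or over 20 mm past the handle's end) (contact force between marker and blank above 0.2 N and ((x of nib in the frame of template above 0.035 m and horizontal distance between nib and bowl_centre above 0.052 m) or (x of nib in the frame of template between 0 and 0.035 m and horizontal distance between nib and neck_centre below 0.036 m) or (x of nib in the frame of template below 0 m and y of nib in the frame of template above 0.027 m) or (x of nib in the frame of template between 0 and 0.035 m and y of nib in the frame of template above 0.063 m) or y of nib in the frame of template below -0.014 m or x of nib in the frame of template below -0.13 m)).
It fails at once if the mug, the colander or a spoon is moved by more than 20 mm (distance of any of mug, colander, long_spoon, short_spoon from where it was at the start of the episode above 0.02 m).
It also fails if it takes over 72 s, if anything falls off the work surface, if the arm or the gripper's body presses on something with over 40 N, if the wrist force passes 120 N, or if a joint passes its speed limit or range.

### The arm

A 6-joint arm with a two-finger parallel gripper is mounted at the origin on the work surface. World frame = base frame: x ahead of the robot, y to its left, z up, the work surface at z = 0. Lengths are in m, angles in rad, forces in N, time in s.
With the tool pointing down it reaches from about 0.25 to 0.8 m from the base axis. Payload 3.9 kg.
Tool frame: the origin (TCP) lies midway between the tips of the shut fingers; the grasp point (between the pads) lies bot.grip_point_offset behind it (bot.grip_point_offset is the distance from the TCP to the grasp point, in m); z points along the fingers, y is the direction in which the jaws open and shut (so a half turn about z gives the same grasp; the last joint's range is limited). The gripper opens to 85 mm and grips with 20 to 120 N. Pads are 22 mm wide; open, the fingers measure 114 mm over their backs; the gripper's body (76 mm by 85 mm) begins 54 mm behind the grasp point. The pads swing forward as they close: fully open they stand 13 mm farther back than shut.
Start: joints at [-1.274, 0.26, -0.138, 1.173, 0, 1.571], TCP at [0.154, -0.502, 0.192] pointing down, gripper open.
Joint ranges: [-2.78, 2.78], [-0.83, 1.72], [-1.28, 1.37], [-1.9, 2.12], [-1.57, 1.48], [-3.14, 3.14]. Speed limits (rad/s): [2.57, 2.57, 3.14, 3.14, 3.14, 3.14].

### API

Orientations are given as a 3x3 rotation matrix whose columns are the frame's x, y, z axes.
In Python, from rig import get_state, imaging, job, bot gives the robot as it stands.
- The arm moves only by the tool jog_arm, never from a script. Its argument "commands" is a list of rows, each an object with "translation": the shift along the tool's x, y, z in mm, a list of three; "yaw": the turn about the tool's z in rad. A call has exactly 10 rows; each row shifts and turns the pose as measured when the row begins, along the tool's axes as they then stand; what a row does not reach is not made up. A row lasts 1/8 s, in which the tool goes at most 62.5 mm and 10.7 degrees, less where a joint would pass 70% of its speed; a pose out of reach is approached as far as the arm can. A call with a gripper value outside its range is refused whole. "gripper" is the opening, from -1 (shut) to 1 (fully open), so that 0 is half open, set as the call begins (left out, the last holds). The fingers move at their own pace and stop on an object; the grip force is fixed at half the most. Time passes only in rows, so rows that do not move let the fingers close, or fill a call up. It gives the time, the measured TCP pose, the force and the opening at its end, in the units of the state.
- get_state(): the state, without advancing time (a new reading comes with each control period).
- imaging.get_image(name): name is "scene" or "side" or "wrist"; returns (picture, depth): 400x640x3 uint8, blue, green, red; 400x640 float32, m along the optical axis (not along the pixel's ray), 0 where there is no reading.
- imaging.calibration(name): a dict with "vertical_fov" (degrees; the focal length in pixels is half the picture's height over the tangent of half this angle, whatever the lens; pixels are square), "cx", "cy" (the principal point, pixels), "rvec" (rotation vector, rad) and "tvec" (3), from world to camera coordinates, as OpenCV has them. Camera axes: x right, y down, z forward; pixel columns grow to the right and rows downward; lengths in m; the calibration is good to about 2 mm. A picture is of the moment at which its call begins: read the wrist's pose just before it. calibration takes no time and is no camera call; for the wrist camera it gives the pose at the moment of the call.
- job.close_job(): hands the job in, once; it reports no verdict.
The state is a dict: "clock": time; "joint_pos": joint angles; "qd": joint speeds; "effort": joint torques, N m; "tool_pos": TCP position; "ee_rot": TCP orientation; "wrist_force": force on the tool from outside, world axes, zero at the start; "ft_torque": the same for the moment, N m; "gripper_width": opening from 0.0 (shut) to 1.0 (fully open).
Only numpy, scipy, OpenCV 4.12 (cv2) and the standard library are available. Lean on these libraries where they do the work, as an engineer would, in place of code of your own. Each camera call takes 0.05 s, during which the arm holds its last target.

## Working session

There is one attempt and no reset: what is moved stays moved. The work goes in short steps, Python scripts to look and compute and a tool call to move; the robot and the scene stay as the last step left them, time stands still between calls to the robot, and variables do not carry over. Pictures are saved under pics/ and viewed, and the job is handed in when it is done.

Besides the shell and the picture viewer there is one more tool, called after ">>>" in YAML: its name, and indented under it one key for each argument. jog_arm: Moves the arm, as the interface text tells. Its arguments: {"type":"object","properties":{"commands":{"type":"array"},"gripper":{"type":"number"}},"required":["commands"]}

```bash
ls; mkdir -p pics; python3 - <<'E'
from rig import get_state, imaging, job, bot
import cv2,numpy as np
print(get_state(), bot.grip_point_offset)
for n in ["scene","side","wrist"]:
    c=imaging.calibration(n);print(n,c)
    im,d=imaging.get_image(n);cv2.imwrite(f"pics/{n}0.png",im);np.save(f"pics/{n}0.npy",d);print((d==0).mean())
E
```

```text
pics
{'clock': 0.0, 'joint_pos': array([-1.27400735e+00,  2.60656654e-01, -1.39393202e-01,  1.17269740e+00,
       -1.90890606e-06,  1.57081040e+00]), 'qd': array([ 7.35705185e-04,  1.35864107e-03,  4.74370372e-04, -7.07529556e-05,
        1.35828775e-03, -1.10773950e-03]), 'effort': array([ 5.27660995e-04, -4.05677927e+01,  2.53922635e+01,  1.89264771e-02,
        6.02169553e-05,  3.48741196e-06]), 'tool_pos': array([ 0.15331101, -0.50131124,  0.1907702 ]), 'ee_rot': array([[ 9.56284601e-01,  2.92437059e-01, -5.72377851e-04],
       [ 2.92437619e-01, -9.56282783e-01,  1.86508072e-03],
       [-1.93636412e-06, -1.95093279e-03, -9.99998097e-01]]), 'wrist_force': array([-0.59519567, -0.52241665, -1.13515736]), 'ft_torque': array([ 0.00165892, -0.0030511 ,  0.02373274]), 'gripper_width': 1.0023285156126311} 0.0187
scene {'vertical_fov': 47.36881893797538, 'cx': 324.8549768377422, 'cy': 201.9796969425604, 'rvec': array([ 2.00657931,  0.86024097, -0.46875235]), 'tvec': array([-0.3673104 , -0.22957412,  1.51408343])}
0.0061875
side {'vertical_fov': 55.358584830731374, 'cx': 322.4481189700648, 'cy': 200.7739238119338, 'rvec': array([ 0.5662175 , -2.49774429,  1.37806015]), 'tvec': array([0.51441345, 0.19980613, 0.81922678])}
0.0048046875
wrist {'vertical_fov': 64.25423375008599, 'cx': 322.6538148188341, 'cy': 200.40732514501414, 'rvec': array([-2.33615894,  1.72718229,  0.2457379 ]), 'tvec': array([-0.52365343, -0.03513798,  0.37925417])}
0.003921875
```

View pics/scene0.png

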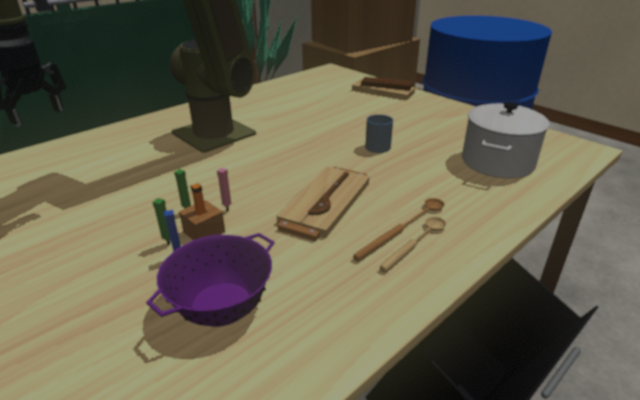

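View pics/side0.png

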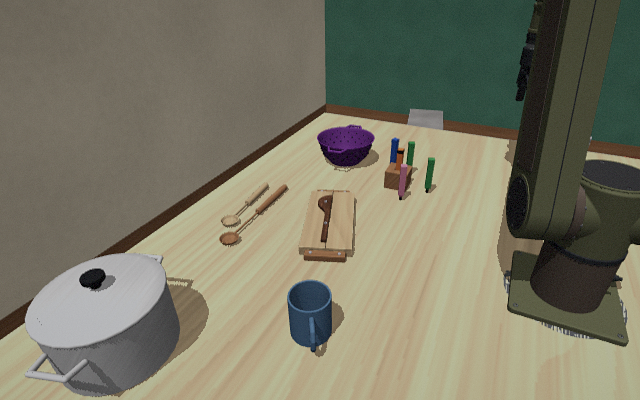

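View pics/wrist0.png

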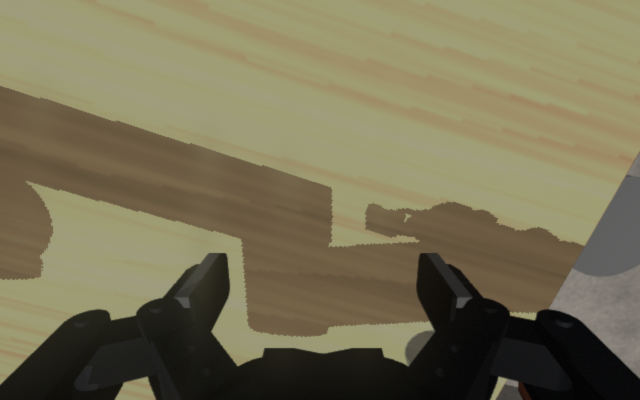

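The scene view shows an orange marker at (198,195) in the brown stand block (203,220). The other marker shapes are green (183,188), green (162,220), blue (172,230) and pink (224,188). The blank is at (325,200), and I'll get rough positions next.

```bash
cat > h.py <<'E'
from rig import get_state, imaging, job, bot
import cv2,numpy as np
def cam(n):
    c=imaging.calibration(n); R=cv2.Rodrigues(c["rvec"])[0]; t=np.array(c["tvec"])
    f=200/np.tan(np.radians(c["vertical_fov"])/2)
    return R,t,f,c["cx"],c["cy"]
def cast(C,uv,z):
    R,t,f,cx,cy=C; uv=np.atleast_2d(uv).astype(float)
    d=np.c_[(uv[:,0]-cx)/f,(uv[:,1]-cy)/f,np.ones(len(uv))]@R
    o=-R.T@t
    return o+d*((z-o[2])/d[:,2])[:,None]
def deproj(C,uv,dep):
    R,t,f,cx,cy=C; uv=np.atleast_2d(uv).astype(float);dep=np.atleast_1d(dep)
    p=np.c_[(uv[:,0]-cx)/f,(uv[:,1]-cy)/f,np.ones(len(uv))]*dep[:,None]
    return (p-t)@R
def proj(C,P):
    R,t,f,cx,cy=C; p=np.atleast_2d(P)@R.T+t
    return np.c_[p[:,0]/p[:,2]*f+cx,p[:,1]/p[:,2]*f+cy]
E
python3 - <<'E'
from h import *
im=cv2.imread("pics/scene0.png");d=np.load("pics/scene0.npy");C=cam("scene")
P=lambda u,v:print((u,v),deproj(C,(u,v),d[v,u]).round(3))
for u,v in [(198,188),(198,200),(203,214),(183,188),(162,205),(171,215),(224,175),(325,200),(285,222),(358,178),(310,205),(345,180),(379,125),(215,290),(385,240),(410,250),(380,89)]:P(u,v)
big=cv2.resize(im[140:300,120:320],None,fx=4,fy=4,interpolation=cv2.INTER_CUBIC)
big=np.clip(big*1.6,0,255).astype(np.uint8);big=big[:600];cv2.imwrite("pics/crop0.png",big)
big=cv2.resize(im[140:260,260:400],None,fx=5,fy=5,interpolation=cv2.INTER_CUBIC)
cv2.imwrite("pics/crop1.png",np.clip(big*1.6,0,255).astype(np.uint8))
E
```

```text
(198, 188) [[ 0.465 -0.313  0.121]]
(198, 200) [[ 0.464 -0.318  0.091]]
(203, 214) [[ 0.471 -0.315  0.056]]
(183, 188) [[ 0.369 -0.305  0.075]]
(162, 205) [[ 0.45  -0.392  0.105]]
(171, 215) [[ 0.508 -0.401  0.113]]
(224, 175) [[ 0.43  -0.227  0.105]]
(325, 200) [[ 0.592 -0.055  0.034]]
(285, 222) [[ 0.581 -0.172  0.021]]
(358, 178) [[0.564 0.092 0.025]]
(310, 205) [[ 0.571 -0.086  0.024]]
(345, 180) [[0.548 0.059 0.026]]
(379, 125) [[0.465 0.285 0.088]]
(215, 290) [[ 0.645 -0.402  0.004]]
(385, 240) [[ 0.775 -0.047  0.01 ]]
(410, 250) [[ 0.827 -0.022 -0.002]]
(380, 89) [[0.139 0.676 0.023]]
```

View pics/crop0.png

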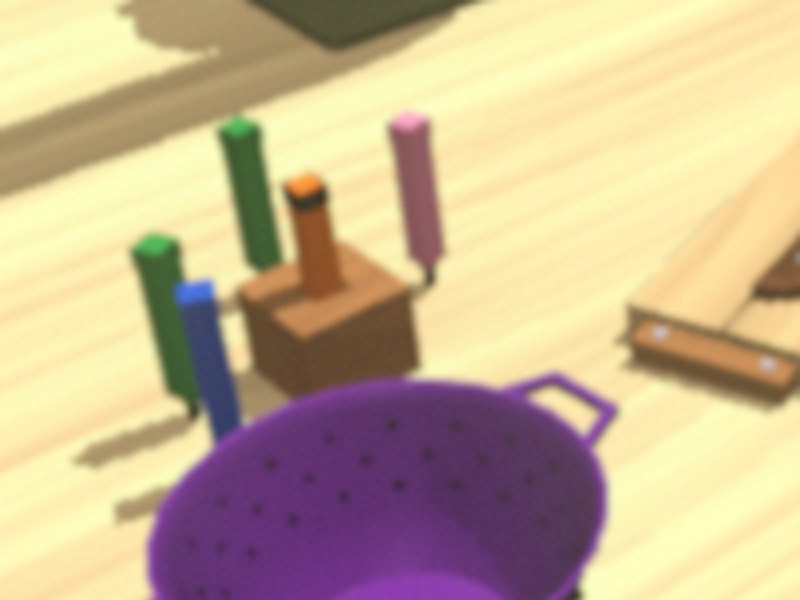

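View pics/crop1.png

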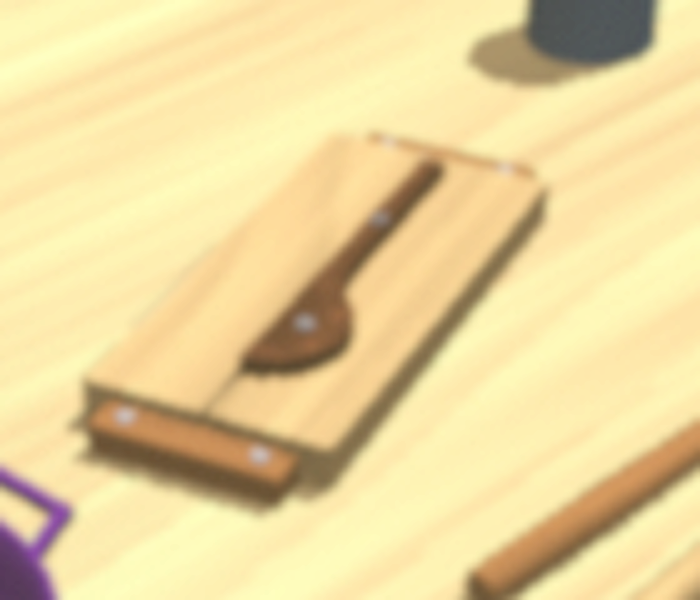

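```bash
python3 - <<'E'
from h import *
s=get_state();R,t,f,cx,cy=cam("wrist");T=s["ee_rot"]
o=-R.T@t; print("cam world",o,"in tool",T.T@(o-s["tool_pos"])); print("cam axes in tool\n",(T.T@R.T).round(3)); print(f)
print(T.round(4))
E
```

```text
cam world [ 0.22210899 -0.47993384  0.3738328 ] in tool [ 0.07204113 -0.00077135 -0.18287419]
cam axes in tool
 [[ 0.001 -0.961 -0.278]
 [ 1.     0.     0.001]
 [-0.001 -0.278  0.961]]
318.4923696893169
[[ 9.563e-01  2.925e-01 -5.000e-04]
 [ 2.925e-01 -9.563e-01  1.500e-03]
 [-0.000e+00 -1.500e-03 -1.000e+00]]
```

```bash
python3 - <<'E'
from h import *
C=cam("scene")
p=cast(C,[(180,213),(205.5,201),(222.5,212.5),(196,224)],0.058);print(p.round(3),p.mean(0))
for i in range(4):
    e=p[(i+1)%4]-p[i];print(np.linalg.norm(e),np.degrees(np.arctan2(e[1],e[0]))%90)
# blank corners
q=cast(C,np.array([(85,383),(345,135),(545,190),(330,452)])/5+[260,140],0.027);print(q.round(3))
for i in range(4):
    e=q[(i+1)%4]-q[i];print(np.linalg.norm(e),np.degrees(np.arctan2(e[1],e[0])))
E
```

```text
[[ 0.435 -0.351  0.058]
 [ 0.431 -0.284  0.058]
 [ 0.498 -0.282  0.058]
 [ 0.496 -0.347  0.058]] [ 0.46488278 -0.31611428  0.058     ]
0.0673564145754901 3.4152998574491136
0.06767010419215537 1.9976565433199271
0.06551683743418593 88.43096283728421
0.06195844308579803 3.7973799593360127
[[ 0.558 -0.177  0.027]
 [ 0.469  0.077  0.027]
 [ 0.586  0.111  0.027]
 [ 0.675 -0.132  0.027]]
0.2692395259524813 109.39264089465156
0.12178793573068286 16.416988762310503
0.2592709381042782 -69.73557235942884
0.12562233188650712 -158.93033248216773
```

>>> jog_arm:
  commands:
    - {"translation":[39,-12,-12],"yaw":0}
    - {"translation":[39,-12,-12],"yaw":0}
    - {"translation":[39,-12,-12],"yaw":0}
    - {"translation":[39,-12,-12],"yaw":0}
    - {"translation":[39,-12,-12],"yaw":0}
    - {"translation":[39,-12,-12],"yaw":0}
    - {"translation":[39,-12,0],"yaw":0}
    - {"translation":[39,-12,0],"yaw":0}
    - {"translation":[0,0,0],"yaw":0.13}
    - {"translation":[0,0,0],"yaw":0.13}
  gripper: 0.0

```text
clock: 1.4
tool_pos: [0.4319, -0.3118, 0.2616]
ee_rot: [[1.0, 0.027, -0.003], [0.027, -1.0, 0.007], [-0.003, -0.007, -1.0]]
wrist_force: [-0.2, -0.9, 0.2]
gripper_width: 0.496
```

```bash
python3 - <<'E'
from h import *
s=get_state();print(s["tool_pos"],s["ee_rot"].round(3),s["wrist_force"],s["gripper_width"],s["clock"])
np.savez("pics/w1.npz",C=np.array(cam("wrist"),dtype=object));im,d=imaging.get_image("wrist")
cv2.imwrite("pics/w1.png",im);np.save("pics/w1.npy",d)
E
```

```text
[ 0.43187299 -0.31175814  0.26163557] [[ 1.     0.027 -0.003]
 [ 0.027 -1.     0.007]
 [-0.003 -0.007 -1.   ]] [-0.16817778 -0.91181278  0.2434925 ] 0.49562944732483166 1.4
```

View pics/w1.png

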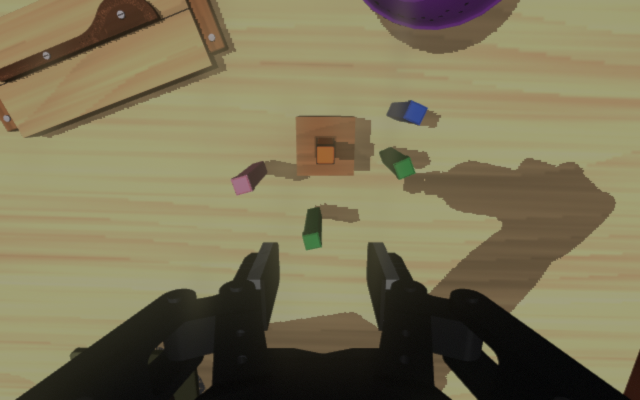

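The wrist view shows the orange marker top at (325,154) inside the stand block, which spans (296–355,117–175). The pink, green, green and blue markers stand clear of it, and the blank is at upper left. Next I'll measure the stand and marker.

```bash
python3 - <<'E'
from h import *
im=cv2.imread("pics/w1.png");C=cam("wrist");d=np.load("pics/w1.npy")
hsv=cv2.cvtColor(im,cv2.COLOR_BGR2HSV)
print(hsv[154,325],hsv[130,310],hsv[165,345],hsv[190,340])
sub=hsv[100:195,270:375]
m=((sub[...,0]<13)&(sub[...,1]>100)&(sub[...,2]>60)).astype(np.uint8)
m2=((hsv[...,0]<16)&(hsv[...,1]>200)&(hsv[...,2]>150)).astype(np.uint8)
m2[:100]=0;m2[195:]=0;m2[:,:270]=0;m2[:,375:]=0
for z,mm,o in [(0.058,m,(270,100)),(0.126,m2,(0,0))]:
    cs=cv2.findContours(mm,cv2.RETR_EXTERNAL,cv2.CHAIN_APPROX_NONE)[0];c=max(cs,key=cv2.contourArea).reshape(-1,2)+np.array(o)
    w=cast(C,c,z);print("px box",c.min(0),c.max(0));r=cv2.minAreaRect((w[:,:2]*1000).astype(np.float32));print(z,r)
print(deproj(C,(325,154),d[154,325]),deproj(C,(305,130),d[130,305]),deproj(C,(345,185),d[185,345]))
s=get_state();print(s["tool_pos"])
big=cv2.resize(im[90:250,220:440],None,fx=3.5,fy=3.5,interpolation=cv2.INTER_CUBIC);cv2.imwrite("pics/crop2.png",np.clip(big*1.3,0,255).astype(np.uint8))
E
```

```text
[ 14 171 155] [ 13 132 129] [ 14 130 133] [ 28  71 159]
px box [326 147] [333 159]
0.058 ((453.0834045410156, -320.52105712890625), (16.837112426757812, 7.260970592498779), 32.00878143310547)Traceback (most recent call last):
  File "<stdin>", line 10, in <module>
ValueError: max() iterable argument is empty
```

```bash
python3 - <<'E'
from h import *
im=cv2.imread("pics/w1.png");C=cam("wrist");d=np.load("pics/w1.npy")
hsv=cv2.cvtColor(im,cv2.COLOR_BGR2HSV)
sel=np.zeros(im.shape[:2],bool);sel[105:185,285:360]=1
m=(sel&(hsv[...,0]<20)&(hsv[...,1]>100)).astype(np.uint8)
m2=(sel&(hsv[...,0]<20)&(hsv[...,1]>160)&(hsv[...,2]>120)).astype(np.uint8)
# depth-based masks
P=deproj(C,np.stack(np.meshgrid(np.arange(640),np.arange(400)),-1).reshape(-1,2),d.ravel()).reshape(400,640,3)
m3=(sel&(abs(P[...,2]-0.058)<.012)).astype(np.uint8);m4=(sel&(P[...,2]>.115)).astype(np.uint8)
for n,z,mm in [("stand col",0.058,m),("top col",0.126,m2),("stand dep",.058,m3),("top dep",.126,m4)]:
    cs=cv2.findContours(mm,cv2.RETR_EXTERNAL,cv2.CHAIN_APPROX_NONE)[0]
    c=max(cs,key=cv2.contourArea).reshape(-1,2)
    w=cast(C,c,z);r=cv2.minAreaRect((w[:,:2]*1000).astype(np.float32));print(n,"px box",c.min(0),c.max(0),np.round(r[0],1),np.round(r[1],1),round(r[2],1))
print(P[154,325],P[130,305],P[185,345])
big=cv2.resize(im[90:250,220:440],None,fx=3.5,fy=3.5,interpolation=cv2.INTER_CUBIC);cv2.imwrite("pics/crop2.png",np.clip(big*1.3,0,255).astype(np.uint8))
E
```

```text
stand col px box [296 116] [355 176] [ 458.5 -311.8] [71.7 71.7] 1.5
top col px box [317 147] [333 163] [ 458.4 -311.7] [16.  16.1] 1.5
stand dep px box [296 117] [354 175] [ 458.6 -311.6] [69.3 70.1] 1.5
top dep px box [316 145] [334 163] [ 459.3 -311.7] [18.  18.1] 1.5
[ 0.45948795 -0.31166861  0.1264942 ] [ 0.47770629 -0.28751171  0.05828792] [ 3.98139900e-01 -3.42120319e-01  2.90455193e-04]
```

View pics/crop2.png

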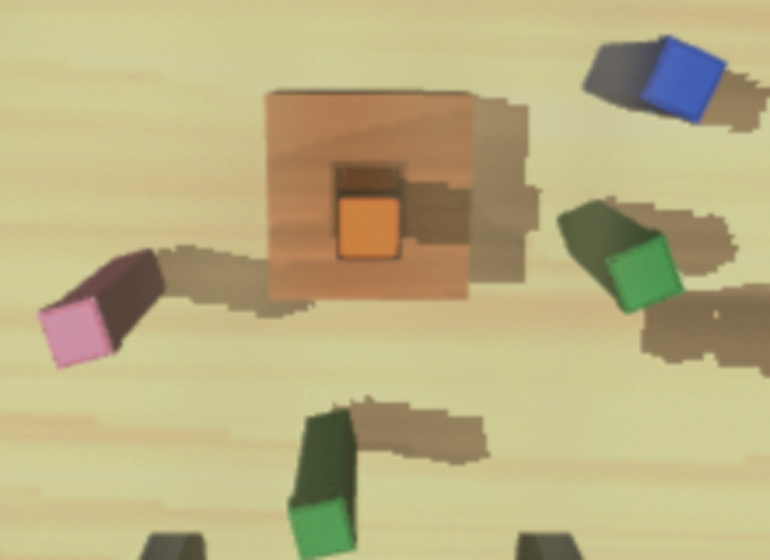

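The orange marker is confirmed: it is the only orange one, it has a black band, and it stands in the pocket. The stand is at (458.5,−311.7) mm with a yaw of 1.5°, and its measured side is 70 mm. Now I'll look at the blank from above.

>>> jog_arm:
  commands:
    - {"translation":[10,-31,0],"yaw":0}
    - {"translation":[10,-31,0],"yaw":0}
    - {"translation":[10,-31,0],"yaw":0}
    - {"translation":[10,-31,0],"yaw":0}
    - {"translation":[10,-31,0],"yaw":0}
    - {"translation":[10,-31,0],"yaw":0}
    - {"translation":[10,-31,0],"yaw":0}
    - {"translation":[10,-31,0],"yaw":0}
    - {"translation":[0,0,0],"yaw":-0.16}
    - {"translation":[0,0,0],"yaw":-0.16}

```text
clock: 2.7
tool_pos: [0.5046, -0.0543, 0.26]
ee_rot: [[0.932, 0.362, -0.009], [0.362, -0.932, 0.008], [-0.005, -0.011, -1.0]]
wrist_force: [-0.5, -0.2, -0.3]
gripper_width: 0.5
```

```bash
python3 - <<'E'
from h import *
s=get_state();print(s["tool_pos"],s["ee_rot"].round(4))
im,d=imaging.get_image("wrist")
cv2.imwrite("pics/w2.png",im);np.save("pics/w2.npy",d)
E
```

```text
[ 0.50461942 -0.05428598  0.26000235] [[ 0.9321  0.3622 -0.0085]
 [ 0.3623 -0.932   0.0083]
 [-0.0049 -0.0108 -0.9999]]
```

View pics/w2.png

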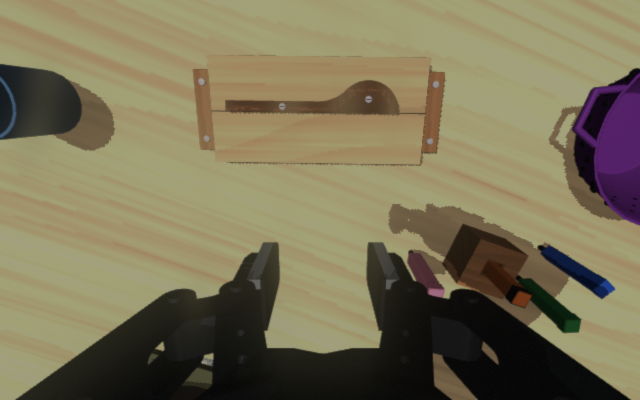

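The template lies across (225–400, 80–113), with the bowl to the right and the curved edge facing up, which is +tool x. Next I'll fit its pose.

```bash
cat > fit.py <<'E'
from h import *
im=cv2.imread("pics/w2.png");C=cam("wrist");d=np.load("pics/w2.npy")
uv=np.stack(np.meshgrid(np.arange(640),np.arange(400)),-1)
P=deproj(C,uv.reshape(-1,2),d.ravel()).reshape(400,640,3)
Z=P[...,2]
face=np.r_[Z[65:78,225:320].ravel(),Z[122:150,230:410].ravel()];print("face z",np.median(face),face.std(), "far",np.median(Z[65:78,225:320]),"near",np.median(Z[122:150,230:410]),"L",np.median(Z[120:155,225:240]),"R",np.median(Z[120:155,400:412]))
print("tmpl z",np.median(Z[103:107,300:325]),np.median(Z[90:95,360:380]),"table",np.median(Z[180:230,280:340]),np.median(Z[10:40,200:450]))
hsv=cv2.cvtColor(im,cv2.COLOR_BGR2HSV)
g=cv2.cvtColor(im,cv2.COLOR_BGR2GRAY)
print(g[105,300:304],g[95,350:354],g[70,300:304],g[140,300:304],g[105,210:250])
zf=np.median(face)
sub=np.zeros((400,640),bool);sub[72:120,216:408]=1
m=(sub&(g<85)).astype(np.uint8)
m=cv2.morphologyEx(m,cv2.MORPH_OPEN,np.ones((3,3)))
c=max(cv2.findContours(m,cv2.RETR_EXTERNAL,cv2.CHAIN_APPROX_NONE)[0],key=cv2.contourArea).reshape(-1,2)
print("box",c.min(0),c.max(0))
cv2.imwrite("pics/m2.png",cv2.resize((m*255)[60:130,200:420],None,fx=3.5,fy=3.5))
w=cast(C,c,zf+0.009)[:,:2]
from scipy.optimize import least_squares
def sd(q): # distance to template outline, template frame (mm)
    x,y=q.T
    d1=abs(np.hypot(x-65,y)-38); d1=np.where((y>0)&(np.arctan2(y,x-65)<np.radians(134)),d1,np.inf)
    d2=abs(np.hypot(x-3.6,y-63)-50); d2=np.where((x>3.6)&(x<38.5)&(y<35),d2,np.inf)
    d3=np.where(x<3.6,abs(y-13),np.inf); d4=abs(y); d5=np.where(y<13.5,abs(x+110),np.inf)
    return np.min([d1,d2,d3,d4,d5],0)
def tf(p): 
    a=p[2];X=np.array([np.cos(a),np.sin(a)]);Y=np.array([-np.sin(a),np.cos(a)])
    e=w*1000-p[:2];return np.c_[e@X,e@Y]
c0=w.mean(0)*1000
best=least_squares(lambda p:sd(tf(p)),[c0[0]+5,c0[1],np.radians(-70)],loss="soft_l1",x_scale=[1,1,.01],diff_step=1e-5)
print("template origin",best.x[:2],np.degrees(best.x[2]),"rms",np.sqrt(np.mean(best.fun**2)),best.cost)
q=tf(best.x);print("extent",q.min(0),q.max(0))
E
python3 fit.py
```

```text
face z 0.026000366508567796 0.02572125715953041 far 0.026037808654574626 near 0.025994381900551804 L 0.025945679684993714 R 0.026147693390348878
tmpl z 0.0348978998903349 0.035170758638244315 table 0.0005048378517308991 0.0006302510983328532
[78 77 75 75] [87 86 80 84] [137 137 138 138] [141 142 142 141] [114 134 139 140 140 140 140 140 140 140 140 140 139 140 136 100  78  74
  71  70  69  69  68  68  67  66  67  65  64  64  63  63  63  63  63  63
  63  63  63  61]
box [292  81] [394 113]
template origin [561.69835006 -19.06229977] -69.54157231807294 rms 4.6709952153918755 592.738358131868
extent [-28.5225644    0.13973777] [95.78162848 37.54691209]
```

```bash
python3 -c "
import cv2,numpy as np
im=cv2.imread('pics/w2.png');b=cv2.resize(im[40:180,180:460],None,fx=2.8,fy=2.8,interpolation=cv2.INTER_CUBIC);cv2.imwrite('pics/crop3.png',np.clip(b*1.3,0,255).astype(np.uint8))"
```

```text
(no output)
```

View pics/crop3.png

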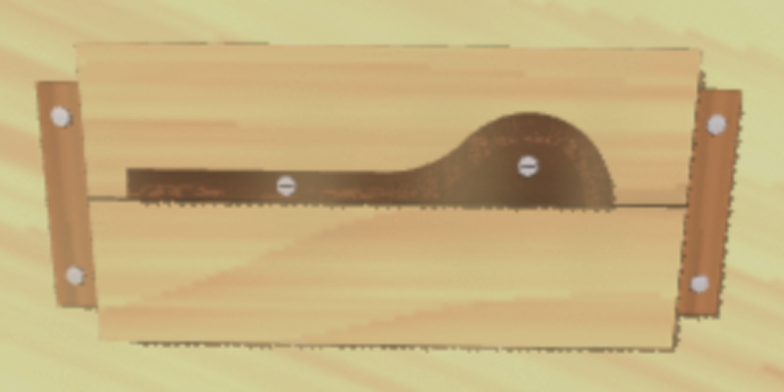

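View pics/m2.png

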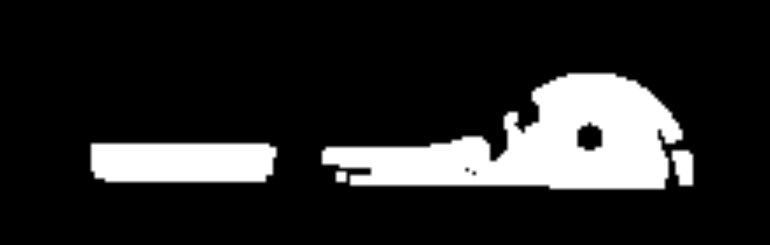

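```bash
cat > fit2.py <<'E'
from h import *
im=cv2.imread("pics/w2.png");C=cam("wrist")
g=cv2.cvtColor(im,cv2.COLOR_BGR2GRAY)
sub=np.zeros((400,640),bool);sub[72:120,216:408]=1
m=(sub&(g<108)).astype(np.uint8)
m=cv2.morphologyEx(cv2.morphologyEx(m,cv2.MORPH_OPEN,np.ones((3,3))),cv2.MORPH_CLOSE,np.ones((5,5)))
c=max(cv2.findContours(m,cv2.RETR_EXTERNAL,cv2.CHAIN_APPROX_NONE)[0],key=cv2.contourArea).reshape(-1,2)
print("box",c.min(0),c.max(0))
# curved edge: topmost pixel per column, subpixel crossing of grey 108
pts=[]
for u in range(c[:,0].min()+2,c[:,0].max()+1):
    v=c[c[:,0]==u,1].min()
    if g[v-1,u]>g[v,u]: pts.append((u,v-1+(g[v-1,u]-108.)/max(1.,float(g[v-1,u])-g[v,u])))
pts=np.array(pts);w=cast(C,pts,0.035)[:,:2]*1000
h=pts[:,0]<315; b=(pts[:,0]>350)&(pts[:,0]<396)
vx,vy,x0,y0=cv2.fitLine(w[h].astype(np.float32),cv2.DIST_HUBER,0,.01,.01).ravel()
if vy>0:vx,vy=-vx,-vy
print("handle angle",np.degrees(np.arctan2(vy,vx)))
A=np.c_[2*w[b],np.ones(b.sum())];s=np.linalg.lstsq(A,(w[b]**2).sum(1),rcond=None)[0];r=np.sqrt(s[2]+s[:2]@s[:2]);print("bowl centre",s[:2],"r",r)
# fixed radius
r38=s[:2]
for _ in range(50):
    e=w[b]-r38;n=np.linalg.norm(e,axis=1);J=-e/n[:,None];r38=r38-np.linalg.lstsq(J,n-38,rcond=None)[0]
print("bowl centre r38",r38)
X=np.array([vx,vy]);Y=np.array([-vy,vx])
print("handle line y rel bowl centre (13):",(np.array([x0,y0])-r38)@Y)
L=cast(C,[(c[:,0].min(),105)],.035)[0,:2]*1000;Rr=cast(C,[(c[:,0].max(),110)],.035)[0,:2]*1000
print("end x rel centre (-175):",(L-r38)@X,"tip (38):",(Rr-r38)@X)
# centre line angle on face
print("origin",r38-65*X)
E
python3 fit2.py
```

```text
box [225  80] [398 114]
handle angle -69.479935
bowl centre [585.31965607 -78.77250376] r 37.65733003891167
bowl centre r38 [584.9480053  -78.83706293]
handle line y rel bowl centre (13): 12.646929974519137
end x rel centre (-175): -175.06323864011222 tip (38): 37.59293807194999
origin [562.16321335 -17.96134196]
```

Sizes agree well: radius 37.7 against 38 mm, and the handle line at y = 12.6 against 13. The template origin is (562.2,−18.0) at −69.5°, with the face at z≈0.026. I'm going back to grasp the marker.

>>> jog_arm:
  commands:
    - {"translation":[0,0,0],"yaw":0.17}
    - {"translation":[0,0,0],"yaw":0.17}
    - {"translation":[-6.5,31,5],"yaw":0}
    - {"translation":[-6.5,31,5],"yaw":0}
    - {"translation":[-6.5,31,5],"yaw":0}
    - {"translation":[-6.5,31,5],"yaw":0}
    - {"translation":[-6.5,31,5],"yaw":0}
    - {"translation":[-6.5,31,5],"yaw":0}
    - {"translation":[-6.5,31,5],"yaw":0}
    - {"translation":[-6.5,31,5],"yaw":0}

```text
clock: 4.0
tool_pos: [0.4537, -0.3101, 0.2155]
ee_rot: [[1.0, 0.015, -0.011], [0.015, -1.0, 0.01], [-0.01, -0.01, -1.0]]
wrist_force: [-0.3, -0.7, 0.2]
gripper_width: 0.503
```

```bash
cat > rel.py <<'E'
from h import *
import sys
s=get_state();T=s["ee_rot"]
print("clk",s["clock"],"tcp mm",(s["tool_pos"]*1000).round(1),"yaw",np.degrees(np.arctan2(T[1,0],T[0,0])).round(2),"zaxis",T[:,2].round(4),"F",s["wrist_force"].round(2),"w",s["gripper_width"])
if len(sys.argv)>3:
    g=np.array([float(a) for a in sys.argv[1:4]])/1000
    print("tool shift mm",(T.T@(g-s["tool_pos"])*1000).round(1))
E
python3 rel.py 458.9 -311.7 140
```

```text
clk 4.0 tcp mm [ 453.7 -310.1  215.5] yaw 0.84 zaxis [-0.0106  0.0096 -0.9999] F [-0.31 -0.7   0.19] w 0.5026949390949979
tool shift mm [ 6.   2.4 75.4]
```

>>> jog_arm:
  commands:
    - {"translation":[1.7,0.8,25],"yaw":-0.006}
    - {"translation":[1.7,0.8,25],"yaw":-0.006}
    - {"translation":[1.7,0.8,25],"yaw":0}
    - {"translation":[1.7,0.8,20],"yaw":0}
    - {"translation":[0,0,10],"yaw":0}
    - {"translation":[0,0,10],"yaw":0}
    - {"translation":[0,0,10],"yaw":0}
    - {"translation":[0,0,8],"yaw":0}
    - {"translation":[0,0,5],"yaw":0}
    - {"translation":[0,0,0],"yaw":0}

```text
clock: 5.25
tool_pos: [0.4576, -0.3167, 0.0725]
ee_rot: [[1.0, 0.014, -0.01], [0.014, -1.0, 0.008], [-0.01, -0.008, -1.0]]
wrist_force: [-0.7, -0.1, -1.1]
gripper_width: 0.496
```

```bash
python3 rel.py 458.9 -311.7 68; python3 - <<'E'
from h import *
im,d=imaging.get_image("wrist")
cv2.imwrite("pics/w3.png",im);np.save("pics/w3.npy",d)
E
```

```text
clk 5.25 tcp mm [ 457.6 -316.7   72.5] yaw 0.82 zaxis [-0.0097  0.0083 -0.9999] F [-0.73 -0.09 -1.07] w 0.4957238733868222
tool shift mm [ 1.5 -5.   4.5]
```

View pics/w3.png

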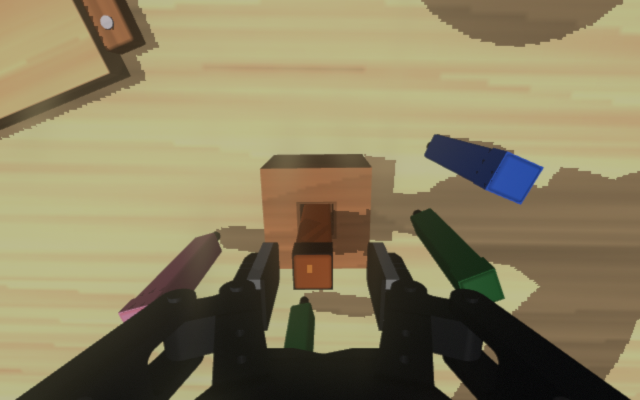

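The wrist view shows the marker top at (313,268) between the fingers, about 5 mm off centre towards −y, which agrees with the measured shift. I'll correct that and then close.

>>> jog_arm:
  commands:
    - {"translation":[0.4,-1.5,1],"yaw":-0.006}
    - {"translation":[0.4,-1.5,1],"yaw":-0.006}
    - {"translation":[0.4,-1.2,1],"yaw":0}
    - {"translation":[0.3,-0.8,1],"yaw":0}
    - {"translation":[0,0,0],"yaw":0}
    - {"translation":[0,0,0],"yaw":0}
    - {"translation":[0,0,0],"yaw":0}
    - {"translation":[0,0,0],"yaw":0}
    - {"translation":[0,0,0],"yaw":0}
    - {"translation":[0,0,0],"yaw":0}

```text
clock: 6.55
tool_pos: [0.46, -0.312, 0.0696]
ee_rot: [[1.0, 0.027, -0.008], [0.027, -1.0, 0.007], [-0.007, -0.007, -1.0]]
wrist_force: [1.1, -0.4, -0.2]
gripper_width: 0.496
```

```bash
python3 rel.py 458.9 -311.7 68
```

```text
clk 6.55 tcp mm [ 460.  -312.    69.6] yaw 1.56 zaxis [-0.0076  0.0068 -0.9999] F [ 1.08 -0.42 -0.16] w 0.49604043244139473
tool shift mm [-1.1 -0.3  1.6]
```

>>> jog_arm:
  commands:
    - {"translation":[-0.5,0,0],"yaw":0}
    - {"translation":[0,0,0],"yaw":0}
    - {"translation":[0,0,0],"yaw":0}
    - {"translation":[0,0,0],"yaw":0}
    - {"translation":[0,0,0],"yaw":0}
    - {"translation":[0,0,0],"yaw":0}
    - {"translation":[0,0,0],"yaw":0}
    - {"translation":[0,0,-3],"yaw":0}
    - {"translation":[0,0,-7],"yaw":0}
    - {"translation":[0,0,-10],"yaw":0}
  gripper: -1

```text
clock: 7.8
tool_pos: [0.4589, -0.3116, 0.09]
ee_rot: [[1.0, 0.027, -0.009], [0.027, -1.0, 0.008], [-0.009, -0.008, -1.0]]
wrist_force: [0.2, -0.1, 0.1]
gripper_width: 0.193
```

```bash
python3 rel.py; python3 - <<'E'
from h import *
im,d=imaging.get_image("wrist")
cv2.imwrite("pics/w4.png",im);np.save("pics/w4.npy",d)
E
```

```text
clk 7.8 tcp mm [ 458.9 -311.6   90. ] yaw 1.56 zaxis [-0.0092  0.0079 -0.9999] F [ 0.15 -0.05  0.06] w 0.19298220243822486
```

View pics/w4.png

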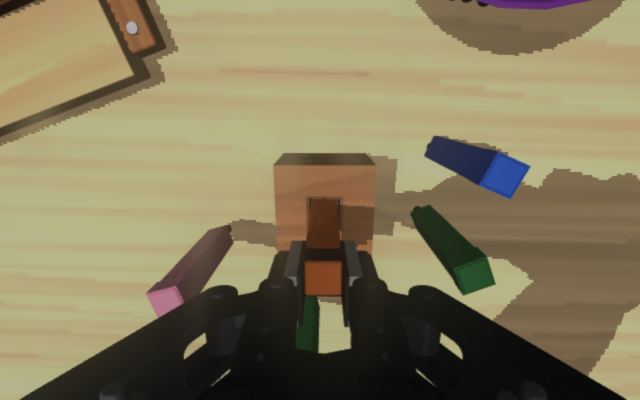

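>>> jog_arm:
  commands:
    - {"translation":[0,0,-14],"yaw":0}
    - {"translation":[0,0,-18],"yaw":0}
    - {"translation":[0,0,-18],"yaw":0}
    - {"translation":[0,0,-18],"yaw":0}
    - {"translation":[0,0,-18],"yaw":0}
    - {"translation":[0,0,-14],"yaw":-0.06}
    - {"translation":[0,0,0],"yaw":-0.08}
    - {"translation":[0,0,0],"yaw":-0.08}
    - {"translation":[0,0,0],"yaw":-0.08}
    - {"translation":[0,0,0],"yaw":-0.03}

```text
clock: 9.1
tool_pos: [0.4627, -0.3144, 0.206]
ee_rot: [[0.933, 0.359, 0.003], [0.359, -0.933, 0.0], [0.002, 0.001, -1.0]]
wrist_force: [-1.1, -0.1, -0.2]
gripper_width: 0.191
```

```bash
python3 rel.py 605 -120.4 110;  python3 - <<'E'
from h import *
C=cam("wrist");im,d=imaging.get_image("wrist")
cv2.imwrite("pics/w5.png",im)
Cs=cam("side");im2,_=imaging.get_image("side");cv2.imwrite("pics/s5.png",cv2.resize(im2[80:240,300:540],None,fx=3.3,fy=3.3))
im3,_=imaging.get_image("scene");cv2.imwrite("pics/sc5.png",cv2.resize(im3[80:260,100:340],None,fx=3.3,fy=3.3))
E
```

```text
clk 9.1 tcp mm [ 462.7 -314.4  206. ] yaw 21.07 zaxis [ 0.0026  0.     -1.    ] F [-1.1  -0.06 -0.16] w 0.1909221073937311
tool shift mm [ 202.3 -130.    96.3]
```

View pics/w5.png

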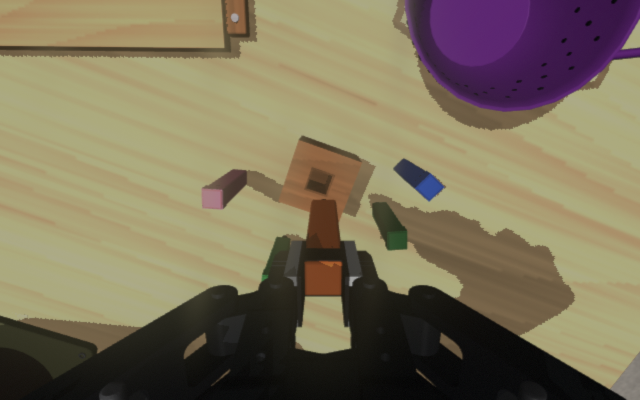

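View pics/s5.png

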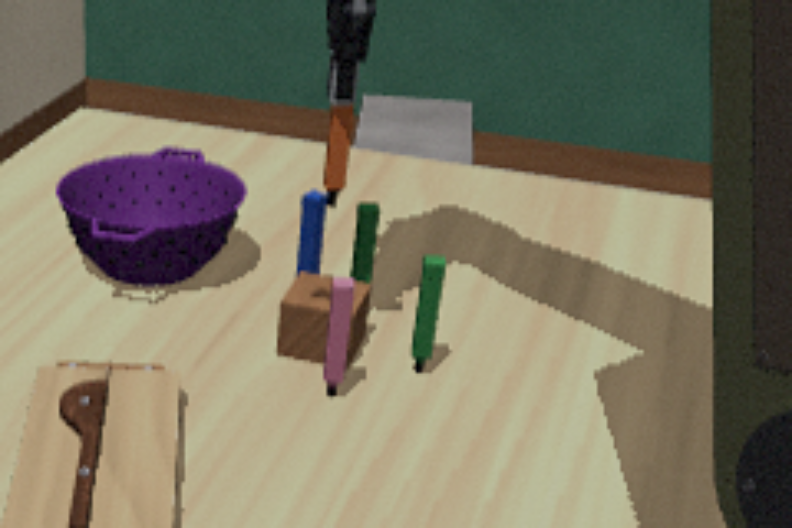

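View pics/sc5.png

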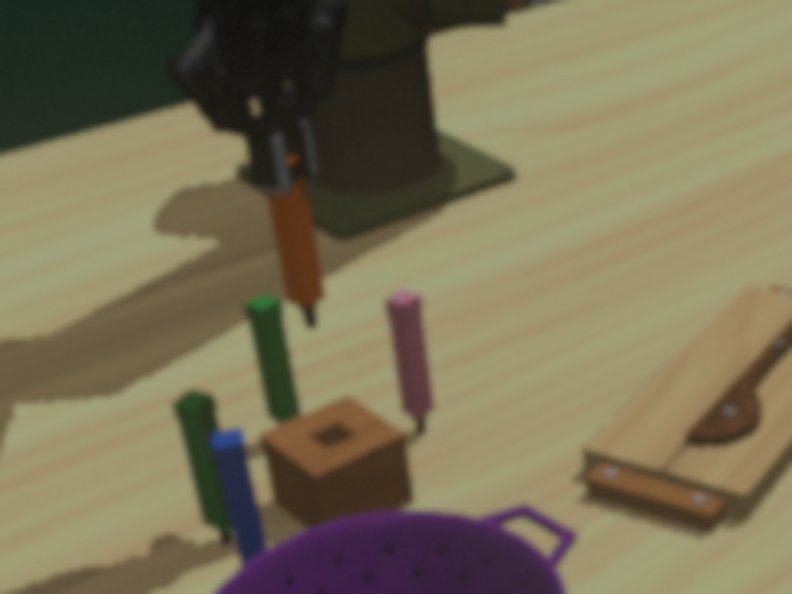

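The marker is held vertically. Its nib end is at side (400.3,141.5) and scene (194.5,179.1), and I'll triangulate from those.

```bash
cat > tri.py <<'E'
from h import *
def tri(ua,ub,a="side",b="scene"):
    out=[]
    for n,u in((a,ua),(b,ub)):
        R,t,f,cx,cy=cam(n);d=R.T@np.array([(u[0]-cx)/f,(u[1]-cy)/f,1]);out.append((-R.T@t,d/np.linalg.norm(d)))
    A=sum(np.eye(3)-np.outer(d,d) for o,d in out);B=sum((np.eye(3)-np.outer(d,d))@o for o,d in out)
    p=np.linalg.solve(A,B);return p,[np.linalg.norm((np.eye(3)-np.outer(d,d))@(p-o)) for o,d in out]
E
python3 - <<'E'
from tri import *
s=get_state();p,e=tri((400.3,141.5),(194.5,179.1));print(p,e);T=s["ee_rot"]
print("nib in tool",T.T@(p-s["tool_pos"]),s["tool_pos"])
# wrist: nib hidden; marker top centre
print("pred nib px", proj(cam("wrist"),s["tool_pos"]+T@np.array([0,0,.062])), "top pred",proj(cam("wrist"),s["tool_pos"]+T@np.array([0,0,-.056])))
E
```

```text
[ 0.46365546 -0.31822413  0.14537933] [np.float64(0.0017895596564747492), np.float64(0.0017895596564747526)]
nib in tool [-0.0005972   0.00395946  0.0601345 ] [ 0.46266661 -0.31432816  0.20551281]
pred nib px [[323.10224194 201.82358988]] top pred [[323.76712493 276.60540925]]
```

>>> jog_arm:
  commands:
    - {"translation":[24,-16,0],"yaw":0}
    - {"translation":[24,-16,0],"yaw":0}
    - {"translation":[24,-16,5],"yaw":0}
    - {"translation":[24,-16,5],"yaw":0}
    - {"translation":[24,-16,10],"yaw":0}
    - {"translation":[24,-16,10],"yaw":0}
    - {"translation":[24,-14,10],"yaw":0}
    - {"translation":[16,-8,10],"yaw":0}
    - {"translation":[8,-4,10],"yaw":0}
    - {"translation":[0,0,8],"yaw":0}

```text
clock: 10.5
tool_pos: [0.6036, -0.1282, 0.1363]
ee_rot: [[0.937, 0.349, 0.003], [0.349, -0.937, -0.002], [0.002, 0.003, -1.0]]
wrist_force: [0.3, 0.7, -0.1]
gripper_width: 0.189
```

```bash
python3 rel.py 605 -120.4 110;  python3 - <<'E'
from h import *
C=cam("wrist");im,d=imaging.get_image("wrist")
cv2.imwrite("pics/w6.png",im)
im2,_=imaging.get_image("side");cv2.imwrite("pics/s6.png",cv2.resize(im2[100:270,220:440],None,fx=3.5,fy=3.5))
im3,_=imaging.get_image("scene");cv2.imwrite("pics/sc6.png",cv2.resize(im3[80:250,240:460],None,fx=3.5,fy=3.5))
E
```

```text
clk 10.5 tcp mm [ 603.6 -128.2  136.3] yaw 20.41 zaxis [ 0.0029 -0.0016 -1.    ] F [ 0.35  0.7  -0.09] w 0.1891244346001747
tool shift mm [ 4.  -6.9 26.3]
```

View pics/w6.png

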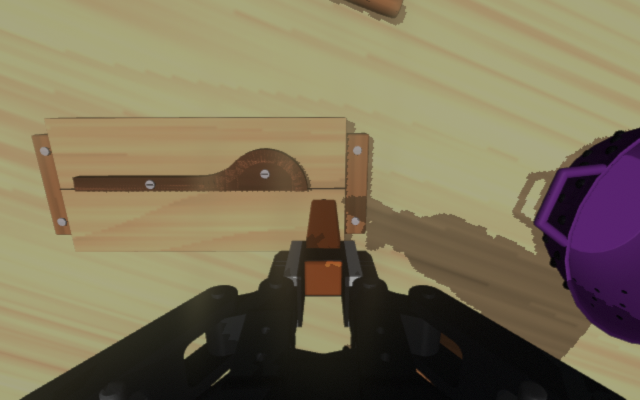

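View pics/s6.png

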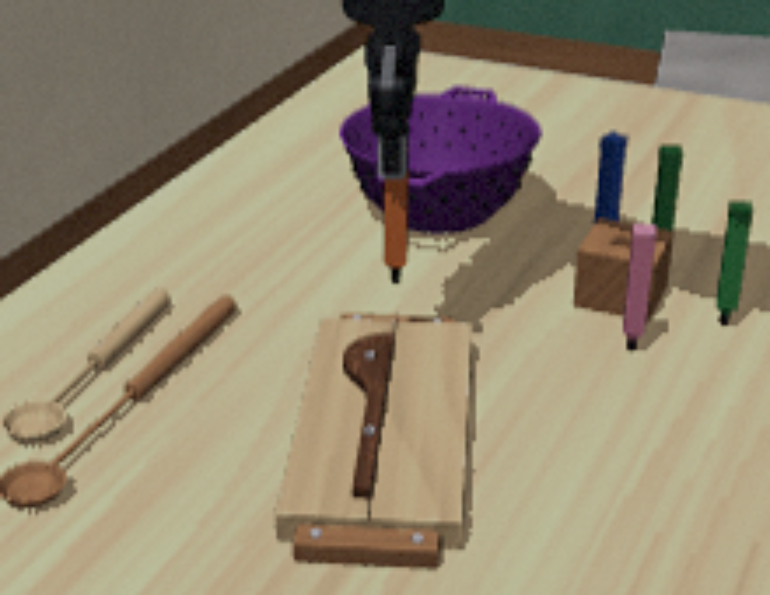

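View pics/sc6.png

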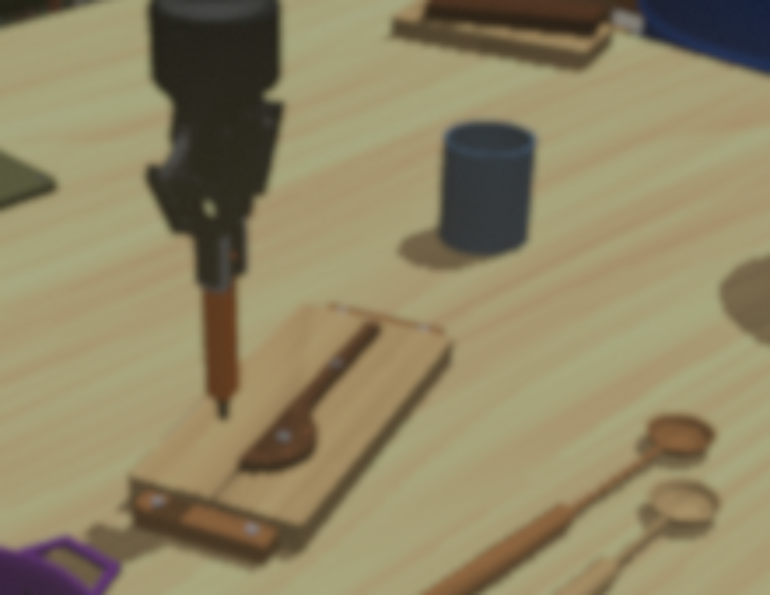

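The marker is above the bowl-tip end, with its nib at side (333.1,180.9) and scene (303.7,199.4). I'll triangulate that and re-measure the template from this nearer view.

```bash
python3 - <<'E'
from tri import *
s=get_state();p,e=tri((333.1,180.9),(303.7,199.4));T=s["ee_rot"];print(p,e,"nib in tool",T.T@(p-s["tool_pos"])*1000)
E
sed -e 's/w2.png/w6.png/; s/sub\[72:120,216:408\]/sub[145:198,66:316]/; s/pts\[:,0\]<315/pts[:,0]<190/; s/(pts\[:,0\]>350)&(pts\[:,0\]<396)/(pts[:,0]>242)\&(pts[:,0]<304)/; s/,105)\]/,183)]/; s/,110)\]/,186)]/' fit2.py > fit3.py; python3 fit3.py
```

```text
[ 0.60076818 -0.13051749  0.07340932] [np.float64(3.1360887399061024e-05), np.float64(3.136088739911487e-05)] nib in tool [-2.40511342  0.85151165 63.15327708]
box [ 73 148] [310 191]
handle angle -69.41953
bowl centre [584.45363798 -81.10078308] r 38.875346102824466
bowl centre r38 [585.39784053 -80.96079886]
handle line y rel bowl centre (13): 14.162295031377308
end x rel centre (-175): -177.20650500914857 tip (38): 39.10740044577247
origin [562.54887965 -20.10913337]
```

>>> jog_arm:
  commands:
    - {"translation":[1.5,-2,6],"yaw":0.003}
    - {"translation":[1.5,-2,8],"yaw":0}
    - {"translation":[1,-1.2,8],"yaw":0}
    - {"translation":[0.4,-0.4,6],"yaw":0}
    - {"translation":[0,0,4],"yaw":0}
    - {"translation":[0,0,3],"yaw":0}
    - {"translation":[0,0,2],"yaw":0}
    - {"translation":[0,0,1],"yaw":0}
    - {"translation":[0,0,0],"yaw":0}
    - {"translation":[0,0,0],"yaw":0}

```text
clock: 11.9
tool_pos: [0.6051, -0.1233, 0.0973]
ee_rot: [[0.94, 0.343, 0.004], [0.343, -0.94, -0.002], [0.003, 0.003, -1.0]]
wrist_force: [-0.2, 0.2, -0.9]
gripper_width: 0.19
```

```bash
python3 rel.py 605.9 -121.1 88;  python3 - <<'E'
from h import *
im2,_=imaging.get_image("side");cv2.imwrite("pics/s7.png",cv2.resize(im2[150:250,280:400],None,fx=6,fy=6,interpolation=cv2.INTER_CUBIC))
im3,_=imaging.get_image("scene");cv2.imwrite("pics/sc7.png",cv2.resize(im3[150:250,260:380],None,fx=6,fy=6,interpolation=cv2.INTER_CUBIC))
E
```

```text
clk 11.9 tcp mm [ 605.1 -123.3   97.3] yaw 20.03 zaxis [ 0.0039 -0.0022 -1.    ] F [-0.19  0.23 -0.92] w 0.19009027917358917
tool shift mm [ 1.5 -1.8  9.3]
```

View pics/s7.png

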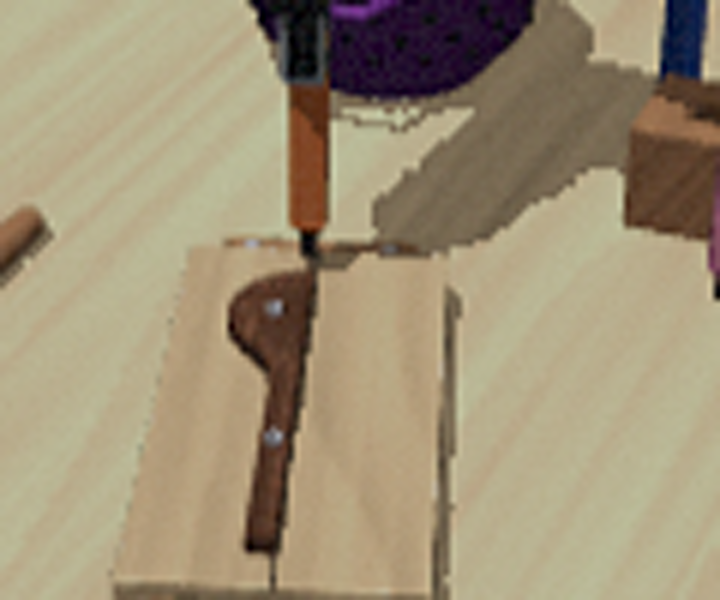

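View pics/sc7.png

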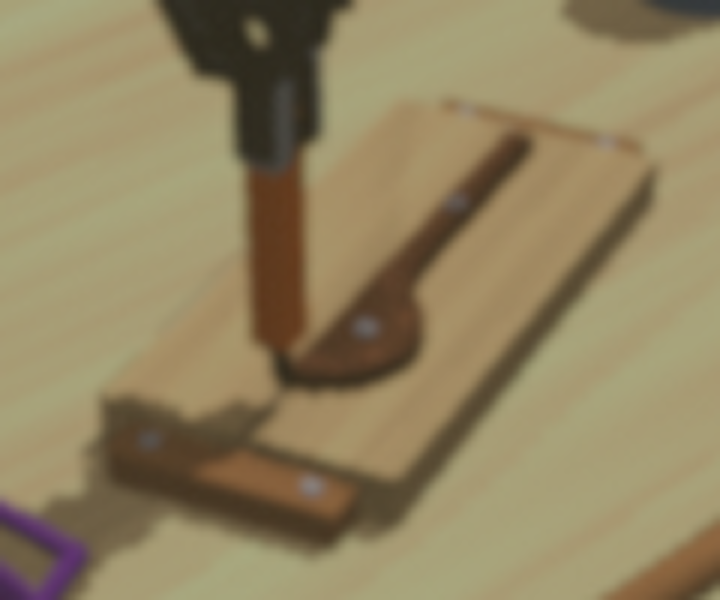

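```bash
python3 - <<'E'
from tri import *
s=get_state();p,e=tri((331.5,192.3),(307.8,213.8));T=s["ee_rot"];print(p,e,"nib in tool",T.T@(p-s["tool_pos"])*1000)
# predicted pixels of the tip / handle end / bowl crown at template top with the estimate, in both cams
a=np.radians(-69.45);X=np.array([np.cos(a),np.sin(a),0]);Y=np.array([-X[1],X[0],0])
O=np.array([.5624,-.019,.035])
for n,(u0,v0) in (("side",(280,150)),("scene",(260,150))):
    C=cam(n);print(n,[( (proj(C,O+q[0]*X+q[1]*Y)[0]-[u0,v0])*6).round(0) for q in ((.103,0),(-.11,0),(-.11,.013),(.065,.038))], ((proj(C,s["tool_pos"]+T@np.array([-.001,.001,.062]))-[u0,v0])*6).round(0))
E
```

```text
[ 0.60595557 -0.1261419   0.03516943] [np.float64(0.0018476557551336808), np.float64(0.0018476557551335901)] nib in tool [-0.30437011  2.79865402 62.17598688]
side [array([310., 269.]), array([271., 537.]), array([239., 536.]), array([224., 307.])] [[307. 257.]]
scene [array([290., 363.]), array([511., 123.]), array([538., 130.]), array([420., 338.])] [[283. 378.]]
```

>>> jog_arm:
  commands:
    - {"translation":[0.3,-1.3,0],"yaw":0}
    - {"translation":[0.2,-1.3,0],"yaw":0}
    - {"translation":[0,-1,1.3],"yaw":0}
    - {"translation":[0,0,1.3],"yaw":0}
    - {"translation":[0,0,1.3],"yaw":0}
    - {"translation":[0,0,1.3],"yaw":0}
    - {"translation":[0,0,1],"yaw":0}
    - {"translation":[0,0,0.5],"yaw":0}
    - {"translation":[0,0,0],"yaw":0}
    - {"translation":[0,0,0],"yaw":0}

```text
clock: 13.25
tool_pos: [0.6043, -0.1195, 0.0902]
ee_rot: [[0.94, 0.342, 0.004], [0.342, -0.94, -0.002], [0.003, 0.003, -1.0]]
wrist_force: [0.3, -0.5, -0.7]
gripper_width: 0.197
```

```bash
python3 rel.py 605.9 -121.1 88
```

```text
clk 13.25 tcp mm [ 604.3 -119.5   90.2] yaw 20.03 zaxis [ 0.0039 -0.0022 -1.    ] F [ 0.33 -0.52 -0.7 ] w 0.1974588369071474
tool shift mm [1.  2.1 2.2]
```

>>> jog_arm:
  commands:
    - {"translation":[0,0,0.25],"yaw":0}
    - {"translation":[0,0,0.25],"yaw":0}
    - {"translation":[0,0,0.25],"yaw":0}
    - {"translation":[0,0,0.25],"yaw":0}
    - {"translation":[0,0,0.25],"yaw":0}
    - {"translation":[0,0,0.25],"yaw":0}
    - {"translation":[0,0,0.25],"yaw":0}
    - {"translation":[0,0,0.25],"yaw":0}
    - {"translation":[0,0,0.25],"yaw":0}
    - {"translation":[0,0,0.25],"yaw":0}

```text
clock: 14.5
tool_pos: [0.6044, -0.1196, 0.0876]
ee_rot: [[0.94, 0.342, 0.004], [0.342, -0.94, -0.002], [0.003, 0.004, -1.0]]
wrist_force: [0.6, 0.2, -0.1]
gripper_width: 0.19
```

```bash
python3 rel.py
```

```text
clk 14.5 tcp mm [ 604.4 -119.6   87.6] yaw 20.02 zaxis [ 0.0042 -0.0023 -1.    ] F [ 0.56  0.16 -0.09] w 0.19036974006040783
```

>>> jog_arm:
  commands:
    - {"translation":[0,0,0.25],"yaw":0}
    - {"translation":[0,0,0.25],"yaw":0}
    - {"translation":[0,0,0.25],"yaw":0}
    - {"translation":[0,0,0.25],"yaw":0}
    - {"translation":[0,0,0.25],"yaw":0}
    - {"translation":[0,0,0.25],"yaw":0}
    - {"translation":[0,0,0.25],"yaw":0}
    - {"translation":[0,0,0.25],"yaw":0}
    - {"translation":[0,0,0.25],"yaw":0}
    - {"translation":[0,0,0.25],"yaw":0}

```text
clock: 15.75
tool_pos: [0.6049, -0.1195, 0.087]
ee_rot: [[0.939, 0.343, 0.006], [0.343, -0.939, -0.002], [0.005, 0.004, -1.0]]
wrist_force: [-0.5, 0.2, 4.4]
gripper_width: 0.188
```

```bash
python3 rel.py;python3 - <<'E'
from h import *
im2,_=imaging.get_image("side");cv2.imwrite("pics/s8.png",cv2.resize(im2[150:250,280:400],None,fx=6,fy=6,interpolation=cv2.INTER_CUBIC))
im3,_=imaging.get_image("scene");cv2.imwrite("pics/sc8.png",cv2.resize(im3[150:250,260:380],None,fx=6,fy=6,interpolation=cv2.INTER_CUBIC))
E
```

```text
clk 15.75 tcp mm [ 604.9 -119.5   87. ] yaw 20.04 zaxis [ 0.0062 -0.0024 -1.    ] F [-0.54  0.25  4.4 ] w 0.18779141189342038
```

View pics/sc8.png

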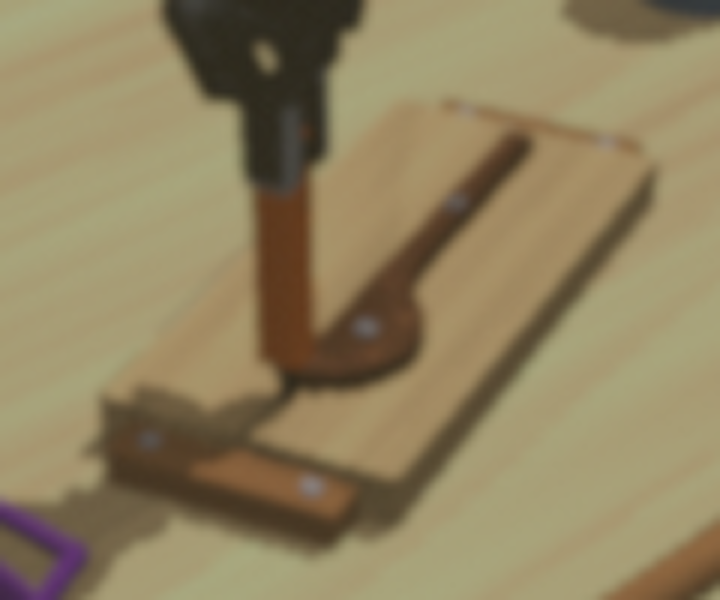

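View pics/s8.png

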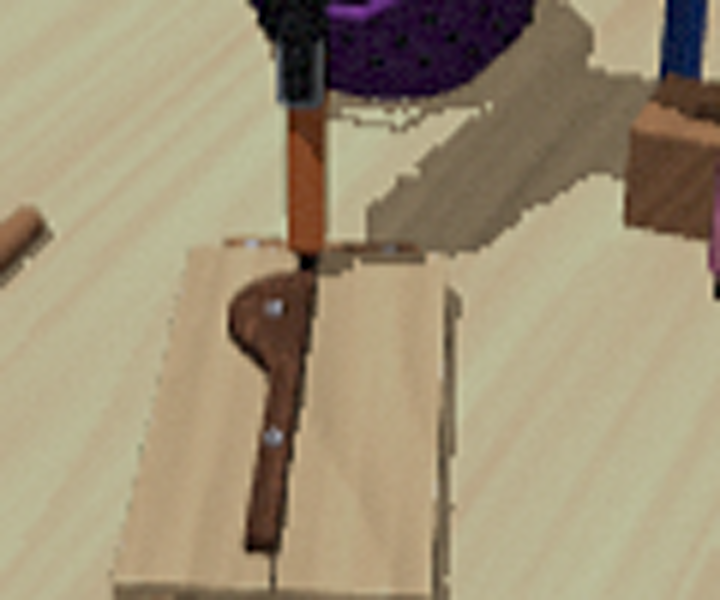

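The nib is on the wood: z stalls at 87.0 mm with about 4.5 N, which matches the face height. Now I'll ease in sideways to the bowl's tip.

>>> jog_arm:
  commands:
    - {"translation":[0,-0.4,0.2],"yaw":0}
    - {"translation":[0,-0.4,0.2],"yaw":0}
    - {"translation":[0,-0.3,0.2],"yaw":0}
    - {"translation":[0,-0.25,0.2],"yaw":0}
    - {"translation":[0,-0.25,0.2],"yaw":0}
    - {"translation":[0,-0.25,0.2],"yaw":0}
    - {"translation":[0,-0.25,0.2],"yaw":0}
    - {"translation":[0,-0.2,0.2],"yaw":0}
    - {"translation":[0,-0.2,0.2],"yaw":0}
    - {"translation":[0,-0.2,0.2],"yaw":0}

```text
clock: 17.1
tool_pos: [0.6049, -0.1191, 0.0869]
ee_rot: [[0.94, 0.342, 0.009], [0.342, -0.94, -0.007], [0.006, 0.01, -1.0]]
wrist_force: [-1.0, 0.5, 5.4]
gripper_width: 0.19
```

```bash
cat > st.py <<'E'
from h import *
s=get_state();T=s["ee_rot"]
a=np.radians(-69.45);X=np.array([np.cos(a),np.sin(a)]);Y=np.array([-X[1],X[0]])
B=np.array([.5852,-.0800]);N=(s["tool_pos"]+T@np.array([-.001,.001,.062]))[:2]-B
F=s["wrist_force"]
x,y=N@X*1000,N@Y*1000
print("clk",s["clock"],"z",round(s["tool_pos"][2]*1000,2),"nib tmpl est x %.2f y %.2f"%(x+65,y),"r bowl %.2f th %.1f"%(np.hypot(x,y),np.degrees(np.arctan2(y,x))),"r neck %.2f"%np.hypot(x+65-3.6,y-63),"F tmplX %.2f Y %.2f Z %.2f"%(F[:2]@X,F[:2]@Y,F[2]),"yaw",np.degrees(np.arctan2(T[1,0],T[0,0])).round(2),"tilt",T[:2,2].round(4))
print("torque",s["ft_torque"].round(3), "tcp",(s["tool_pos"]*1000).round(2))
E
python3 st.py
```

```text
clk 17.1 z 86.91 nib tmpl est x 110.08 y 4.05 r bowl 45.26 th 5.1 r neck 121.71 F tmplX -0.86 Y -0.77 Z 5.44 yaw 19.98 tilt [ 0.0089 -0.0073]
torque [-0.031  0.463 -0.029] tcp [ 604.87 -119.05   86.91]
```

>>> jog_arm:
  commands:
    - {"translation":[0,-0.6,0.15],"yaw":0}
    - {"translation":[0,-0.6,0.15],"yaw":0}
    - {"translation":[0,-0.6,0.15],"yaw":0}
    - {"translation":[0,-0.6,0.15],"yaw":0}
    - {"translation":[0,-0.6,0.15],"yaw":0}
    - {"translation":[0,-0.6,0.15],"yaw":0}
    - {"translation":[0,-0.6,0.15],"yaw":0}
    - {"translation":[0,-0.6,0.15],"yaw":0}
    - {"translation":[0,-0.6,0.15],"yaw":0}
    - {"translation":[0,-0.6,0.15],"yaw":0}

```text
clock: 18.35
tool_pos: [0.6046, -0.1181, 0.0869]
ee_rot: [[0.94, 0.34, 0.013], [0.34, -0.94, -0.018], [0.006, 0.021, -1.0]]
wrist_force: [-0.4, -0.4, 5.6]
gripper_width: 0.193
```

```bash
python3 st.py
```

```text
clk 18.35 z 86.91 nib tmpl est x 109.79 y 4.16 r bowl 44.98 th 5.3 r neck 121.40 F tmplX 0.28 Y -0.52 Z 5.58 yaw 19.87 tilt [ 0.0127 -0.0176]
torque [-0.391  0.389 -0.001] tcp [ 604.63 -118.11   86.91]
```

>>> jog_arm:
  commands:
    - {"translation":[0,0,-0.8],"yaw":0}
    - {"translation":[0,0,-0.8],"yaw":0}
    - {"translation":[0,0,0],"yaw":0}
    - {"translation":[0,-0.4,0],"yaw":0}
    - {"translation":[0,-0.4,0],"yaw":0}
    - {"translation":[0,-0.4,0],"yaw":0}
    - {"translation":[0,-0.4,0],"yaw":0}
    - {"translation":[0,-0.4,0],"yaw":0}
    - {"translation":[0,-0.4,0],"yaw":0}
    - {"translation":[0,-0.4,0],"yaw":0}

```text
clock: 19.6
tool_pos: [0.6039, -0.1153, 0.0871]
ee_rot: [[0.94, 0.34, 0.012], [0.34, -0.94, -0.017], [0.006, 0.021, -1.0]]
wrist_force: [0.3, -0.8, 0.7]
gripper_width: 0.193
```

```bash
python3 st.py
```

```text
clk 19.6 z 87.15 nib tmpl est x 106.84 y 4.44 r bowl 42.07 th 6.1 r neck 118.69 F tmplX 0.89 Y 0.01 Z 0.75 yaw 19.87 tilt [ 0.0124 -0.0174]
torque [-0.192  0.008  0.006] tcp [ 603.87 -115.26   87.15]
```

>>> jog_arm:
  commands:
    - {"translation":[0,-0.3,0],"yaw":0}
    - {"translation":[0,-0.3,0],"yaw":0}
    - {"translation":[0,-0.3,0],"yaw":0}
    - {"translation":[0,-0.3,0],"yaw":0}
    - {"translation":[0,-0.3,0],"yaw":0}
    - {"translation":[0,-0.3,0],"yaw":0}
    - {"translation":[0,-0.3,0],"yaw":0}
    - {"translation":[0,-0.3,0],"yaw":0}
    - {"translation":[0,-0.3,0],"yaw":0}
    - {"translation":[0,-0.3,0],"yaw":0}

```text
clock: 20.85
tool_pos: [0.6036, -0.1141, 0.0872]
ee_rot: [[0.941, 0.339, 0.014], [0.339, -0.941, -0.021], [0.006, 0.024, -1.0]]
wrist_force: [0.9, -2.2, 0.5]
gripper_width: 0.194
```

```bash
python3 st.py
```

```text
clk 20.85 z 87.2 nib tmpl est x 105.85 y 4.55 r bowl 41.10 th 6.4 r neck 117.77 F tmplX 2.37 Y 0.09 Z 0.46 yaw 19.82 tilt [ 0.0136 -0.021 ]
torque [-0.761 -0.223  0.039] tcp [ 603.56 -114.07   87.2 ]
```

Contact with the tip edge is at 2.4 N, and the estimated radius is 41.1 against 42 mm. Now I'll add the downward press to begin the line.

>>> jog_arm:
  commands:
    - {"translation":[0,-0.3,0.2],"yaw":0}
    - {"translation":[0,-0.3,0.2],"yaw":0}
    - {"translation":[0,-0.35,0.15],"yaw":0}
    - {"translation":[0,-0.4,0.15],"yaw":0}
    - {"translation":[0,-0.4,0.15],"yaw":0}
    - {"translation":[0,-0.4,0.15],"yaw":0}
    - {"translation":[0,-0.4,0.15],"yaw":0}
    - {"translation":[0,-0.4,0.15],"yaw":0}
    - {"translation":[0,-0.4,0.15],"yaw":0}
    - {"translation":[0,-0.4,0.15],"yaw":0}

```text
clock: 22.1
tool_pos: [0.6037, -0.113, 0.0871]
ee_rot: [[0.941, 0.338, 0.017], [0.338, -0.941, -0.026], [0.007, 0.031, -1.0]]
wrist_force: [0.7, -4.6, 2.5]
gripper_width: 0.19
```

```bash
python3 st.py
```

```text
clk 22.1 z 87.07 nib tmpl est x 105.30 y 5.16 r bowl 40.63 th 7.3 r neck 117.00 F tmplX 4.54 Y -0.96 Z 2.55 yaw 19.76 tilt [ 0.017  -0.0264]
torque [-1.347 -0.206  0.019] tcp [ 603.73 -113.01   87.07]
```

```bash
cat > plan.py <<'E'
from h import *
import sys
# plan.py start_x start_y(template mm, nib centre) n step press z
x,y,n,s,p,z=[float(a) for a in sys.argv[1:7]]
a=np.radians(-69.45);X=np.array([np.cos(a),np.sin(a),0]);Y=np.array([-X[1],X[0],0])
T=get_state()["ee_rot"]
# nib path: bowl r42 -> to tangent angle, neck r46, handle y=17
th1=np.arctan2(27.2,38.5-65)
def adv(x,y,s):
    u=None
    th=np.arctan2(y,x-65)
    # bowl end of nib path at angle th1
    if x>3.6 and th<th1-1e-9 and x>30:
        th2=th+s/42; t=np.array([-np.sin(th+s/84),np.cos(th+s/84)]);nrm=-np.array([np.cos(th+s/84),np.sin(th+s/84)])
        q=np.array([65+42*np.cos(th2),42*np.sin(th2)])
    elif x>3.6:
        ph=np.arctan2(y-63,x-3.6); ph2=ph-s/46; m=ph-s/92
        t=np.array([np.sin(m),-np.cos(m)]);nrm=np.array([np.cos(m),np.sin(m)])
        q=np.array([3.6+46*np.cos(ph2),63+46*np.sin(ph2)])
    else:
        t=np.array([-1.,0]);nrm=np.array([0,-1.]);q=np.array([x-s,17.])
    return q,t,nrm
for i in range(int(n)):
    q,t,nrm=adv(x,y,s);w=(t*s+nrm*p);W=w[0]*X+w[1]*Y;tl=T.T@W
    print("[%.1f, %.1f, %.2f]"%(tl[0],tl[1],z)," -> tmpl",q.round(1));x,y=q
E
python3 plan.py 106.66 5.3 10 2.5 0.35 0.2
```

```text
[2.4, -0.8, 0.20]  -> tmpl [106.3   7.8]
[2.4, -0.9, 0.20]  -> tmpl [105.7  10.2]
[2.3, -1.0, 0.20]  -> tmpl [105.1  12.6]
[2.2, -1.2, 0.20]  -> tmpl [104.2  15. ]
[2.2, -1.3, 0.20]  -> tmpl [103.3  17.3]
[2.1, -1.4, 0.20]  -> tmpl [102.2  19.5]
[2.0, -1.6, 0.20]  -> tmpl [101.   21.7]
[1.9, -1.7, 0.20]  -> tmpl [99.6 23.8]
[1.8, -1.8, 0.20]  -> tmpl [98.1 25.8]
[1.7, -1.9, 0.20]  -> tmpl [96.5 27.8]
```

```bash
sed -i 's/tl=T.T@W/W=W+np.array([0,0,-z]);tl=T.T@W/; s/%(tl\[0\],tl\[1\],z)/%(tl[0],tl[1],tl[2])/' plan.py; python3 plan.py 106.66 5.3 10 2.5 0.35 0.2
```

```text
[2.4, -0.8, 0.19]  -> tmpl [106.3   7.8]
[2.4, -0.9, 0.19]  -> tmpl [105.7  10.2]
[2.3, -1.1, 0.18]  -> tmpl [105.1  12.6]
[2.2, -1.2, 0.18]  -> tmpl [104.2  15. ]
[2.2, -1.3, 0.17]  -> tmpl [103.3  17.3]
[2.1, -1.4, 0.17]  -> tmpl [102.2  19.5]
[2.0, -1.6, 0.17]  -> tmpl [101.   21.7]
[1.9, -1.7, 0.16]  -> tmpl [99.6 23.8]
[1.8, -1.8, 0.16]  -> tmpl [98.1 25.8]
[1.7, -1.9, 0.15]  -> tmpl [96.5 27.8]
```

>>> jog_arm:
  commands:
    - {"translation":[1.5,-0.6,0.2],"yaw":0}
    - {"translation":[1.9,-0.7,0.19],"yaw":0}
    - {"translation":[1.9,-0.8,0.18],"yaw":0}
    - {"translation":[1.8,-0.9,0.18],"yaw":0}
    - {"translation":[1.8,-1.0,0.18],"yaw":0}
    - {"translation":[1.7,-1.1,0.17],"yaw":0}
    - {"translation":[1.7,-1.1,0.17],"yaw":0}
    - {"translation":[1.6,-1.2,0.17],"yaw":0}
    - {"translation":[1.6,-1.3,0.16],"yaw":0}
    - {"translation":[1.5,-1.3,0.16],"yaw":0}

```text
clock: 23.35
tool_pos: [0.6149, -0.1036, 0.0869]
ee_rot: [[0.942, 0.335, 0.014], [0.335, -0.941, -0.04], [-0.001, 0.042, -0.999]]
wrist_force: [0.4, -5.0, 2.8]
gripper_width: 0.194
```

```bash
python3 st.py
```

```text
clk 23.35 z 86.87 nib tmpl est x 101.08 y 18.42 r bowl 40.51 th 27.0 r neck 107.19 F tmplX 4.87 Y -1.39 Z 2.79 yaw 19.58 tilt [ 0.0135 -0.04  ]
torque [-1.553 -0.233 -0.042] tcp [ 614.88 -103.57   86.87]
```

```bash
sed -i 's/w=(t\*s+nrm\*p)/w=(t*(s+d)+nrm*p)/; s/^x,y,n,s,p,z=.*/x,y,n,s,p,z,d=[float(a) for a in sys.argv[1:8]]/' plan.py; python3 plan.py 102.4 19.1 10 2.8 0.35 0.15 0.5
```

```text
[2.7, -2.0, 0.07]  -> tmpl [101.   21.6]
[2.5, -2.1, 0.06]  -> tmpl [99.5 23.9]
[2.4, -2.3, 0.05]  -> tmpl [97.9 26.2]
[2.2, -2.4, 0.05]  -> tmpl [96.  28.3]
[2.1, -2.6, 0.04]  -> tmpl [94.1 30.3]
[1.9, -2.7, 0.03]  -> tmpl [92.  32.2]
[1.7, -2.8, 0.03]  -> tmpl [89.8 33.9]
[1.5, -3.0, 0.02]  -> tmpl [87.5 35.5]
[1.3, -3.0, 0.02]  -> tmpl [85.1 36.9]
[1.1, -3.1, 0.02]  -> tmpl [82.6 38.1]
```

>>> jog_arm:
  commands:
    - {"translation":[2.3,-1.7,0.1],"yaw":0}
    - {"translation":[2.5,-2.1,0.08],"yaw":0}
    - {"translation":[2.4,-2.3,0.07],"yaw":0}
    - {"translation":[2.2,-2.4,0.06],"yaw":0}
    - {"translation":[2.1,-2.6,0.05],"yaw":0}
    - {"translation":[1.9,-2.7,0.04],"yaw":0}
    - {"translation":[1.7,-2.8,0.04],"yaw":0}
    - {"translation":[1.5,-2.9,0.03],"yaw":0}
    - {"translation":[1.3,-3.0,0.03],"yaw":0}
    - {"translation":[1.1,-3.1,0.03],"yaw":0}

```text
clock: 24.6
tool_pos: [0.6257, -0.0691, 0.0868]
ee_rot: [[0.942, 0.336, 0.016], [0.336, -0.941, -0.036], [0.003, 0.04, -0.999]]
wrist_force: [-0.6, -3.4, 5.5]
gripper_width: 0.189
```

```bash
python3 st.py
```

```text
clk 24.6 z 86.81 nib tmpl est x 72.41 y 40.91 r bowl 41.58 th 79.7 r neck 72.27 F tmplX 2.99 Y -1.81 Z 5.50 yaw 19.65 tilt [ 0.0159 -0.0364]
torque [-1.117 -0.153  0.021] tcp [625.73 -69.05  86.81]
```

The nib over-ran the planned angle and the outward step took it about half a millimetre off the edge near the crown, so I can't be sure the shoulder zone was held for long enough. I'll trace back along the edge into the shoulder and hold contact there.

>>> jog_arm:
  commands:
    - {"translation":[-1.0,1.8,0.15],"yaw":0}
    - {"translation":[-1.2,2.2,0.15],"yaw":0}
    - {"translation":[-1.3,2.2,0.15],"yaw":0}
    - {"translation":[-1.4,2.1,0.15],"yaw":0}
    - {"translation":[-1.5,1.9,0.15],"yaw":0}
    - {"translation":[-0.6,0.2,0.12],"yaw":0}
    - {"translation":[-0.4,-0.2,0.12],"yaw":0}
    - {"translation":[-0.4,-0.2,0.12],"yaw":0}
    - {"translation":[-0.4,-0.2,0.12],"yaw":0}
    - {"translation":[-0.4,-0.2,0.12],"yaw":0}

```text
clock: 25.85
tool_pos: [0.6234, -0.0694, 0.0869]
ee_rot: [[0.94, 0.342, 0.022], [0.342, -0.94, -0.014], [0.015, 0.021, -1.0]]
wrist_force: [1.9, -0.2, 4.9]
gripper_width: 0.191
```

```bash
python3 st.py
```

```text
clk 25.85 z 86.9 nib tmpl est x 70.74 y 39.42 r bowl 39.84 th 81.7 r neck 71.16 F tmplX 0.85 Y 1.75 Z 4.91 yaw 20.0 tilt [ 0.0215 -0.0143]
torque [-0.258 -0.795  0.014] tcp [623.39 -69.36  86.9 ]
```

>>> jog_arm:
  commands:
    - {"translation":[-0.9,2.9,0.14],"yaw":0}
    - {"translation":[-1.0,2.8,0.14],"yaw":0}
    - {"translation":[-1.1,2.8,0.14],"yaw":0}
    - {"translation":[-1.2,2.7,0.14],"yaw":0}
    - {"translation":[-1.4,2.7,0.14],"yaw":0}
    - {"translation":[-1.2,2.0,0.12],"yaw":0}
    - {"translation":[-0.4,-0.1,0.1],"yaw":0}
    - {"translation":[-0.4,-0.2,0.1],"yaw":0}
    - {"translation":[-0.4,-0.2,0.1],"yaw":0}
    - {"translation":[-0.4,-0.2,0.1],"yaw":0}

```text
clock: 27.1
tool_pos: [0.6227, -0.0725, 0.0869]
ee_rot: [[0.937, 0.348, 0.027], [0.348, -0.937, 0.017], [0.031, -0.006, -1.0]]
wrist_force: [4.4, -0.6, 5.1]
gripper_width: 0.191
```

```bash
python3 st.py
```

```text
clk 27.1 z 86.87 nib tmpl est x 71.73 y 38.71 r bowl 39.29 th 80.1 r neck 72.33 F tmplX 2.07 Y 3.95 Z 5.14 yaw 20.35 tilt [0.0266 0.0166]
torque [-0.01  -1.062 -0.039] tcp [622.75 -72.46  86.87]
```

```bash
python3 - <<'E'
from h import *
s=get_state();print(s["joint_pos"].round(3),s["qd"].round(3),s["effort"].round(2),s["gripper_width"]);
im2,_=imaging.get_image("side");cv2.imwrite("pics/s9.png",cv2.resize(im2[140:250,270:400],None,fx=6,fy=5,interpolation=cv2.INTER_CUBIC))
im3,_=imaging.get_image("scene");cv2.imwrite("pics/sc9.png",cv2.resize(im3[130:240,270:390],None,fx=6,fy=5,interpolation=cv2.INTER_CUBIC))
im3,_=imaging.get_image("wrist");cv2.imwrite("pics/w9.png",im3)
E
```

```text
[-0.127  0.471 -0.096  0.98   0.02   2.659] [ 0.001 -0.005 -0.01  -0.01  -0.001 -0.001] [-1.500e-01 -4.726e+01  2.011e+01  1.690e+00 -9.000e-02  1.000e-02] 0.19098200348937974
```

View pics/w9.png

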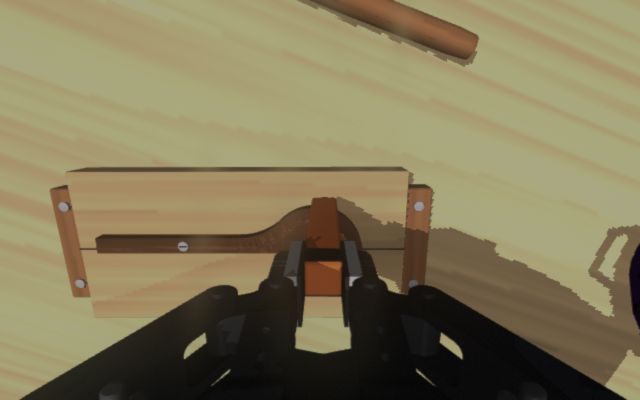

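View pics/s9.png

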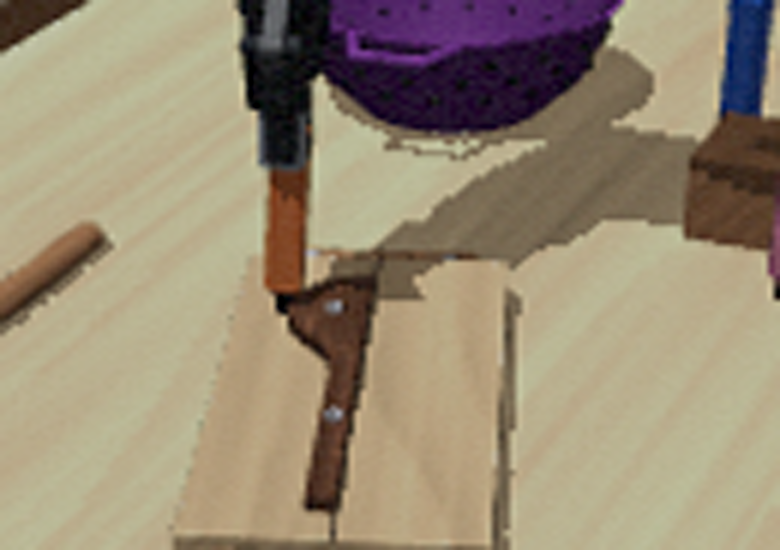

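View pics/sc9.png

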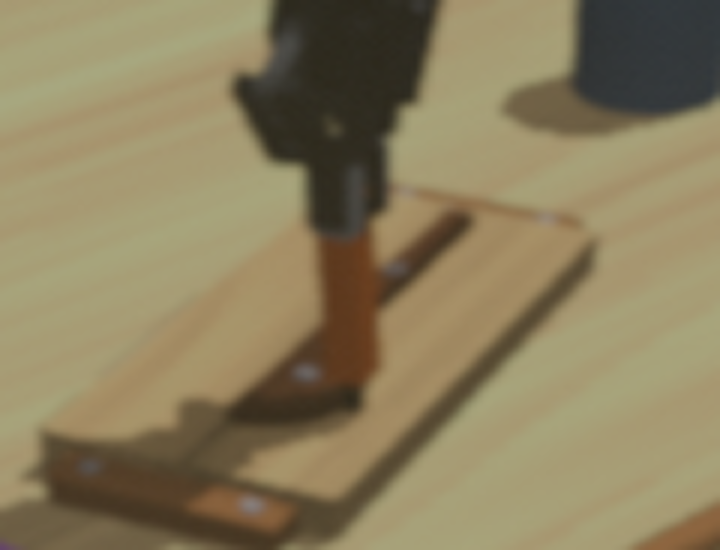

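```bash
python3 - <<'E'
from h import *
a=np.radians(-69.45);X=np.array([np.cos(a),np.sin(a)]);Y=np.array([-X[1],X[0]])
B=np.array([.5852,-.0800])
def tc(n,uv,z):
    p=cast(cam(n),uv,z)[0,:2];e=p-B;return np.round([e@X*1000+65,e@Y*1000],1)
f=lambda u,v,ox,oy,sx,sy:(u/sx+ox,v/sy+oy)
print("nib scene",tc("scene",f(352,404,270,130,6,5),.026),"side",tc("side",f(283,308,270,140,6,5),.026))
# references: scene screw bowl, template corners, blank corners at top
print("scene blank corner",tc("scene",f(42,432,270,130,6,5),.026),tc("scene",f(335,500,270,130,6,5),.026),tc("scene",f(595,237,270,130,6,5),.026))
print("side corners",tc("side",f(247,255,270,140,6,5),.026),tc("side",f(505,292,270,140,6,5),.026),tc("side",f(175,540,270,140,6,5),.026),"tmpl end",tc("side",f(305,508,270,140,6,5),.035),tc("side",f(338,510,270,140,6,5),.035))
E
```

```text
nib scene [71.3 37.6] side [77.  40.2]
scene blank corner [144.6 -60.5] [143.   64.7] [-118.7   66.2]
side corners [135.7  64.8] [102.1 -65.9] [-136.4   60.9] tmpl end [-119.     9.7] [-119.5   -3.8]
```

>>> jog_arm:
  commands:
    - {"translation":[-0.1,1.0,0.05],"yaw":0}
    - {"translation":[-0.1,1.0,0.05],"yaw":0}
    - {"translation":[-0.1,1.0,0.05],"yaw":0}
    - {"translation":[-0.1,1.0,0.05],"yaw":0}
    - {"translation":[-0.1,1.0,0.05],"yaw":0}
    - {"translation":[-0.1,1.0,0.05],"yaw":0}
    - {"translation":[-0.1,1.0,0.05],"yaw":0}
    - {"translation":[-0.1,1.0,0.05],"yaw":0}
    - {"translation":[-0.1,1.0,0.05],"yaw":0}
    - {"translation":[-0.1,1.0,0.05],"yaw":0}

```text
clock: 28.5
tool_pos: [0.6231, -0.074, 0.0868]
ee_rot: [[0.936, 0.351, 0.023], [0.35, -0.936, 0.035], [0.034, -0.024, -0.999]]
wrist_force: [3.4, 1.7, 4.5]
gripper_width: 0.196
```

```bash
python3 st.py
```

```text
clk 28.5 z 86.83 nib tmpl est x 72.18 y 38.74 r bowl 39.40 th 79.5 r neck 72.74 F tmplX -0.39 Y 3.76 Z 4.50 yaw 20.52 tilt [0.0232 0.0348]
torque [ 0.499 -0.875 -0.064] tcp [623.14 -73.99  86.83]
```

>>> jog_arm:
  commands:
    - {"translation":[0.5,0,-1.2],"yaw":0}
    - {"translation":[0.8,0,-1.2],"yaw":0}
    - {"translation":[0.5,1.0,-0.5],"yaw":0}
    - {"translation":[-0.7,2.8,0],"yaw":0}
    - {"translation":[-0.9,2.8,0],"yaw":0}
    - {"translation":[-1.0,2.8,0],"yaw":0}
    - {"translation":[-1.1,2.8,0],"yaw":0}
    - {"translation":[-1.2,2.8,0],"yaw":0}
    - {"translation":[-0.5,1.0,0],"yaw":0}
    - {"translation":[0,0,0],"yaw":0}

```text
clock: 29.75
tool_pos: [0.6232, -0.0898, 0.0871]
ee_rot: [[0.936, 0.351, 0.018], [0.351, -0.936, 0.039], [0.031, -0.03, -0.999]]
wrist_force: [3.2, 1.6, 1.2]
gripper_width: 0.192
```

```bash
python3 st.py
```

```text
clk 29.75 z 87.06 nib tmpl est x 86.71 y 33.05 r bowl 39.54 th 56.7 r neck 88.35 F tmplX -0.36 Y 3.60 Z 1.23 yaw 20.53 tilt [0.0182 0.0388]
torque [ 0.337 -0.992  0.035] tcp [623.22 -89.85  87.06]
```

>>> jog_arm:
  commands:
    - {"translation":[-0.1,0,0.2],"yaw":0}
    - {"translation":[-0.2,-0.1,0.2],"yaw":0}
    - {"translation":[-0.2,-0.1,0.2],"yaw":0}
    - {"translation":[-0.2,-0.1,0.15],"yaw":0}
    - {"translation":[-0.2,-0.1,0.1],"yaw":0}
    - {"translation":[-0.2,-0.1,0.1],"yaw":0}
    - {"translation":[-0.2,-0.1,0.1],"yaw":0}
    - {"translation":[-0.2,-0.1,0.1],"yaw":0}
    - {"translation":[-0.2,-0.1,0.1],"yaw":0}
    - {"translation":[-0.2,-0.1,0.1],"yaw":0}

```text
clock: 31.0
tool_pos: [0.6227, -0.09, 0.087]
ee_rot: [[0.936, 0.352, 0.022], [0.351, -0.936, 0.038], [0.034, -0.027, -0.999]]
wrist_force: [3.1, 0.1, 3.4]
gripper_width: 0.193
```

```bash
python3 st.py
```

```text
clk 31.0 z 87.01 nib tmpl est x 86.82 y 32.71 r bowl 39.32 th 56.3 r neck 88.56 F tmplX 0.98 Y 2.98 Z 3.42 yaw 20.54 tilt [0.0219 0.0375]
torque [ 0.363 -1.111 -0.091] tcp [622.72 -89.99  87.01]
```

The shoulder hold is confirmed at x≈88 mm, with N≈3 N on the edge and 3.4 N on the wood. Going forward again.

```bash
python3 plan.py 87.8 35.3 10 3.2 0.4 0.1 -0.1
```

```text
[1.2, -2.9, 0.22]  -> tmpl [85.  36.9]
[1.0, -3.0, 0.22]  -> tmpl [82.2 38.3]
[0.8, -3.0, 0.21]  -> tmpl [79.2 39.5]
[0.6, -3.1, 0.20]  -> tmpl [76.2 40.5]
[0.3, -3.1, 0.20]  -> tmpl [73.  41.2]
[0.1, -3.1, 0.19]  -> tmpl [69.9 41.7]
[-0.2, -3.1, 0.18]  -> tmpl [66.7 42. ]
[-0.4, -3.1, 0.17]  -> tmpl [63.5 42. ]
[-0.6, -3.1, 0.16]  -> tmpl [60.3 41.7]
[-0.9, -3.0, 0.15]  -> tmpl [57.1 41.3]
```

>>> jog_arm:
  commands:
    - {"translation":[1.1,-2.9,0.2],"yaw":0}
    - {"translation":[1.0,-3.0,0.19],"yaw":0}
    - {"translation":[0.8,-3.0,0.18],"yaw":0}
    - {"translation":[0.5,-3.0,0.17],"yaw":0}
    - {"translation":[0.3,-3.0,0.16],"yaw":0}
    - {"translation":[0.1,-2.8,0.15],"yaw":0}
    - {"translation":[-0.2,-2.5,0.14],"yaw":0}
    - {"translation":[-0.3,-2.0,0.12],"yaw":0}
    - {"translation":[-0.4,-0.5,0.1],"yaw":0}
    - {"translation":[-0.4,0,0.08],"yaw":0}

```text
clock: 32.25
tool_pos: [0.6227, -0.0797, 0.087]
ee_rot: [[0.938, 0.346, 0.032], [0.346, -0.938, 0.01], [0.033, 0.002, -0.999]]
wrist_force: [3.8, -1.0, 2.4]
gripper_width: 0.195
```

```bash
python3 st.py
```

```text
clk 32.25 z 87.0 nib tmpl est x 79.00 y 36.31 r bowl 38.91 th 68.9 r neck 79.98 F tmplX 2.28 Y 3.23 Z 2.37 yaw 20.27 tilt [0.0317 0.0097]
torque [-0.136 -1.329  0.016] tcp [622.73 -79.68  87.  ]
```

```bash
python3 plan.py 80 39.1 10 2.4 0.4 0.12 0.4
```

```text
[0.5, -2.8, 0.13]  -> tmpl [77.8 40. ]
[0.4, -2.8, 0.13]  -> tmpl [75.5 40.7]
[0.2, -2.8, 0.12]  -> tmpl [73.1 41.2]
[0.1, -2.8, 0.12]  -> tmpl [70.8 41.6]
[-0.1, -2.8, 0.11]  -> tmpl [68.4 41.9]
[-0.3, -2.8, 0.11]  -> tmpl [66. 42.]
[-0.4, -2.8, 0.10]  -> tmpl [63.6 42. ]
[-0.6, -2.8, 0.10]  -> tmpl [61.2 41.8]
[-0.7, -2.7, 0.09]  -> tmpl [58.8 41.5]
[-0.9, -2.7, 0.09]  -> tmpl [56.4 41.1]
```

>>> jog_arm:
  commands:
    - {"translation":[0.5,-2.6,0.13],"yaw":0}
    - {"translation":[0.4,-2.6,0.13],"yaw":0}
    - {"translation":[0.2,-2.6,0.12],"yaw":0}
    - {"translation":[0.1,-2.6,0.12],"yaw":0}
    - {"translation":[-0.1,-2.6,0.11],"yaw":0}
    - {"translation":[-0.3,-2.6,0.11],"yaw":0}
    - {"translation":[-0.4,-2.6,0.1],"yaw":0}
    - {"translation":[-0.5,-2.6,0.1],"yaw":0}
    - {"translation":[-0.7,-2.6,0.1],"yaw":0}
    - {"translation":[-0.8,-2.6,0.1],"yaw":0}

```text
clock: 33.5
tool_pos: [0.6172, -0.0596, 0.0869]
ee_rot: [[0.938, 0.344, 0.041], [0.344, -0.939, -0.002], [0.038, 0.016, -0.999]]
wrist_force: [4.9, -0.5, 2.7]
gripper_width: 0.197
```

```bash
python3 st.py
```

```text
clk 33.5 z 86.93 nib tmpl est x 59.14 y 38.46 r bowl 38.91 th 98.7 r neck 60.72 F tmplX 2.18 Y 4.39 Z 2.72 yaw 20.16 tilt [ 0.0411 -0.0015]
torque [-0.2   -1.517 -0.016] tcp [617.2  -59.63  86.93]
```

```bash
python3 plan.py 60.1 41.6 10 2.4 0.35 0.12 0.3
```

```text
[-0.8, -2.6, 0.05]  -> tmpl [57.7 41.4]
[-0.9, -2.6, 0.05]  -> tmpl [55.4 40.9]
[-1.1, -2.5, 0.04]  -> tmpl [53.  40.3]
[-1.2, -2.4, 0.04]  -> tmpl [50.8 39.5]
[-1.3, -2.4, 0.03]  -> tmpl [48.5 38.6]
[-1.5, -2.3, 0.03]  -> tmpl [46.4 37.6]
[-1.6, -2.2, 0.02]  -> tmpl [44.2 36.5]
[-1.7, -2.1, 0.02]  -> tmpl [42.2 35.3]
[-1.8, -2.0, 0.02]  -> tmpl [40.2 33.9]
[-1.9, -1.9, 0.02]  -> tmpl [38.3 32.4]
```

>>> jog_arm:
  commands:
    - {"translation":[-0.8,-2.6,0.07],"yaw":0}
    - {"translation":[-0.9,-2.6,0.06],"yaw":0}
    - {"translation":[-1.0,-2.5,0.06],"yaw":0}
    - {"translation":[-1.2,-2.4,0.05],"yaw":0}
    - {"translation":[-1.3,-2.4,0.05],"yaw":0}
    - {"translation":[-1.4,-2.3,0.05],"yaw":0}
    - {"translation":[-1.6,-2.2,0.04],"yaw":0}
    - {"translation":[-1.7,-2.1,0.04],"yaw":0}
    - {"translation":[-1.8,-2.0,0.04],"yaw":0}
    - {"translation":[-1.9,-1.9,0.04],"yaw":0}

```text
clock: 34.75
tool_pos: [0.596, -0.0404, 0.0868]
ee_rot: [[0.938, 0.345, 0.043], [0.345, -0.939, 0.0], [0.041, 0.015, -0.999]]
wrist_force: [4.3, -0.1, 4.2]
gripper_width: 0.19
```

```bash
python3 st.py
```

```text
clk 34.75 z 86.77 nib tmpl est x 33.64 y 25.56 r bowl 40.46 th 140.8 r neck 48.00 F tmplX 1.60 Y 4.04 Z 4.18 yaw 20.2 tilt [0.0434 0.0004]
torque [ 0.091 -1.335  0.032] tcp [596.03 -40.4   86.77]
```

```bash
python3 plan.py 34.6 28.7 14 2.4 0.35 0.08 0.3
```

```text
[-2.0, -1.8, -0.03]  -> tmpl [32.6 27.3]
[-1.9, -1.9, -0.03]  -> tmpl [30.7 25.8]
[-1.8, -2.0, -0.02]  -> tmpl [28.7 24.5]
[-1.7, -2.1, -0.02]  -> tmpl [26.7 23.2]
[-1.6, -2.2, -0.02]  -> tmpl [24.6 22.1]
[-1.5, -2.3, -0.01]  -> tmpl [22.4 21. ]
[-1.4, -2.3, -0.01]  -> tmpl [20.2 20.1]
[-1.3, -2.4, -0.01]  -> tmpl [18.  19.3]
[-1.1, -2.5, -0.00]  -> tmpl [15.7 18.6]
[-1.0, -2.5, 0.00]  -> tmpl [13.3 18. ]
[-0.9, -2.6, 0.01]  -> tmpl [11.  17.6]
[-0.7, -2.6, 0.01]  -> tmpl [ 8.6 17.3]
[-0.6, -2.7, 0.02]  -> tmpl [ 6.2 17.1]
[-0.5, -2.7, 0.02]  -> tmpl [ 3.8 17. ]
```

>>> jog_arm:
  commands:
    - {"translation":[-0.3,0.0,0.02],"yaw":0}
    - {"translation":[-0.3,0.2,0.02],"yaw":0}
    - {"translation":[-0.3,0.2,0.02],"yaw":0}
    - {"translation":[-0.3,0.2,0.02],"yaw":0}
    - {"translation":[-1.8,-1.6,-0.03],"yaw":0}
    - {"translation":[-1.9,-1.9,-0.03],"yaw":0}
    - {"translation":[-1.8,-2.0,-0.02],"yaw":0}
    - {"translation":[-1.7,-2.1,-0.02],"yaw":0}
    - {"translation":[-1.6,-2.2,-0.02],"yaw":0}
    - {"translation":[-1.4,-2.2,-0.01],"yaw":0}

```text
clock: 36.0
tool_pos: [0.5826, -0.0313, 0.0868]
ee_rot: [[0.937, 0.345, 0.048], [0.346, -0.938, 0.004], [0.047, 0.013, -0.999]]
wrist_force: [4.9, 0.9, 3.5]
gripper_width: 0.19
```

```bash
python3 st.py
```

```text
clk 36.0 z 86.82 nib tmpl est x 20.29 y 16.57 r bowl 47.68 th 159.7 r neck 49.34 F tmplX 0.85 Y 4.95 Z 3.48 yaw 20.24 tilt [0.0483 0.0042]
torque [ 0.297 -1.77  -0.027] tcp [582.62 -31.3   86.82]
```

```bash
python3 plan.py 21.3 20.5 10 2.5 0.3 0.1 0.3
```

```text
[-1.3, -2.5, 0.01]  -> tmpl [19.  19.6]
[-1.2, -2.6, 0.01]  -> tmpl [16.6 18.9]
[-1.0, -2.6, 0.02]  -> tmpl [14.2 18.2]
[-0.9, -2.7, 0.02]  -> tmpl [11.7 17.7]
[-0.7, -2.7, 0.03]  -> tmpl [ 9.2 17.3]
[-0.6, -2.8, 0.04]  -> tmpl [ 6.8 17.1]
[-0.4, -2.8, 0.04]  -> tmpl [ 4.3 17. ]
[-0.3, -2.8, 0.05]  -> tmpl [ 1.8 17. ]
[-0.3, -2.8, 0.05]  -> tmpl [-0.7 17. ]
[-0.3, -2.8, 0.05]  -> tmpl [-3.2 17. ]
```

>>> jog_arm:
  commands:
    - {"translation":[-1.3,-2.5,0.02],"yaw":0}
    - {"translation":[-1.1,-2.5,0.02],"yaw":0}
    - {"translation":[-1.0,-2.6,0.02],"yaw":0}
    - {"translation":[-0.8,-2.6,0.03],"yaw":0}
    - {"translation":[-0.7,-2.6,0.04],"yaw":0}
    - {"translation":[-0.5,-2.7,0.05],"yaw":0}
    - {"translation":[-0.4,-2.7,0.05],"yaw":0}
    - {"translation":[-0.3,-2.7,0.06],"yaw":0}
    - {"translation":[-0.3,-2.7,0.06],"yaw":0}
    - {"translation":[-0.3,-2.7,0.06],"yaw":0}

```text
clock: 37.25
tool_pos: [0.5733, -0.0158, 0.0867]
ee_rot: [[0.938, 0.341, 0.062], [0.343, -0.939, -0.013], [0.053, 0.033, -0.998]]
wrist_force: [6.2, -0.5, 4.0]
gripper_width: 0.192
```

```bash
python3 st.py
```

```text
clk 37.25 z 86.74 nib tmpl est x 3.83 y 13.68 r bowl 62.69 th 167.4 r neck 49.32 F tmplX 2.65 Y 5.61 Z 3.98 yaw 20.07 tilt [ 0.0615 -0.013 ]
torque [-0.361 -1.699  0.005] tcp [573.32 -15.83  86.74]
```

>>> jog_arm:
  commands:
    - {"translation":[-0.15,-2.7,0.08],"yaw":0}
    - {"translation":[-0.15,-2.8,0.08],"yaw":0}
    - {"translation":[-0.15,-2.8,0.08],"yaw":0}
    - {"translation":[-0.15,-2.8,0.08],"yaw":0}
    - {"translation":[-0.15,-2.8,0.08],"yaw":0}
    - {"translation":[-0.15,-2.8,0.08],"yaw":0}
    - {"translation":[-0.15,-2.8,0.08],"yaw":0}
    - {"translation":[-0.15,-2.8,0.08],"yaw":0}
    - {"translation":[-0.15,-2.8,0.08],"yaw":0}
    - {"translation":[-0.15,-2.8,0.08],"yaw":0}

```text
clock: 38.5
tool_pos: [0.5687, -0.0035, 0.0866]
ee_rot: [[0.94, 0.333, 0.075], [0.337, -0.94, -0.045], [0.056, 0.067, -0.996]]
wrist_force: [6.0, -2.0, 3.9]
gripper_width: 0.194
```

```bash
python3 st.py
```

```text
clk 38.5 z 86.57 nib tmpl est x -7.25 y 13.77 r bowl 73.55 th 169.2 r neck 50.41 F tmplX 3.97 Y 4.93 Z 3.94 yaw 19.72 tilt [ 0.075  -0.0445]
torque [-0.444 -1.615  0.078] tcp [568.69  -3.48  86.57]
```

```bash
python3 plan.py -6.3 17 1 4.5 0.0 0.0 0; python3 plan.py -6.3 17 1 4.5 0.1 0.05 0
```

```text
[-0.1, -4.5, -0.31]  -> tmpl [-10.8  17. ]
[-0.2, -4.5, -0.26]  -> tmpl [-10.8  17. ]
```

>>> jog_arm:
  commands:
    - {"translation":[-0.05,-3.5,-0.24],"yaw":0}
    - {"translation":[-0.05,-4.5,-0.3],"yaw":0}
    - {"translation":[-0.05,-4.5,-0.3],"yaw":0}
    - {"translation":[-0.1,-4.5,-0.3],"yaw":0}
    - {"translation":[-0.1,-4.5,-0.3],"yaw":0}
    - {"translation":[-0.1,-4.5,-0.3],"yaw":0}
    - {"translation":[-0.1,-4.5,-0.3],"yaw":0}
    - {"translation":[-0.1,-4.5,-0.3],"yaw":0}
    - {"translation":[-0.1,-4.5,-0.3],"yaw":0}
    - {"translation":[-0.1,-4.0,-0.27],"yaw":0}

```text
clock: 39.75
tool_pos: [0.5588, 0.0228, 0.0864]
ee_rot: [[0.942, 0.323, 0.087], [0.33, -0.941, -0.08], [0.056, 0.104, -0.993]]
wrist_force: [5.3, -1.6, 2.3]
gripper_width: 0.194
```

```bash
python3 st.py;python3 plan.py -6.3 17 1 4.5 0.0 0.0 0
```

```text
clk 39.75 z 86.36 nib tmpl est x -33.03 y 13.58 r bowl 98.97 th 172.1 r neck 61.52 F tmplX 3.37 Y 4.37 Z 2.29 yaw 19.3 tilt [ 0.0867 -0.0801]
torque [-0.438 -1.727  0.108] tcp [558.75  22.8   86.36]
[-0.1, -4.5, -0.47]  -> tmpl [-10.8  17. ]
```

>>> jog_arm:
  commands:
    - {"translation":[-0.05,-5.0,-0.49],"yaw":0}
    - {"translation":[-0.05,-5.5,-0.55],"yaw":0}
    - {"translation":[-0.05,-5.5,-0.56],"yaw":0}
    - {"translation":[-0.1,-5.5,-0.57],"yaw":0}
    - {"translation":[-0.1,-5.5,-0.58],"yaw":0}
    - {"translation":[-0.1,-5.5,-0.6],"yaw":0}
    - {"translation":[-0.1,-5.5,-0.61],"yaw":0}
    - {"translation":[-0.1,-5.5,-0.62],"yaw":0}
    - {"translation":[-0.1,-5.0,-0.58],"yaw":0}
    - {"translation":[-0.1,-4.5,-0.52],"yaw":0}

```text
clock: 41.0
tool_pos: [0.5462, 0.0563, 0.086]
ee_rot: [[0.945, 0.312, 0.099], [0.322, -0.939, -0.122], [0.055, 0.147, -0.988]]
wrist_force: [5.0, -1.3, 2.5]
gripper_width: 0.193
```

```bash
python3 st.py;python3 plan.py -6.3 17 1 4.5 0.0 0.0 0
```

```text
clk 41.0 z 86.0 nib tmpl est x -66.13 y 13.44 r bowl 131.82 th 174.1 r neck 85.55 F tmplX 2.94 Y 4.21 Z 2.47 yaw 18.83 tilt [ 0.0993 -0.1218]
torque [-0.4   -1.739  0.218] tcp [546.23  56.32  86.  ]
[-0.1, -4.4, -0.67]  -> tmpl [-10.8  17. ]
```

>>> jog_arm:
  commands:
    - {"translation":[-0.1,-5.2,-0.76],"yaw":0}
    - {"translation":[-0.1,-5.4,-0.8],"yaw":0}
    - {"translation":[-0.1,-5.4,-0.82],"yaw":0}
    - {"translation":[-0.1,-5.4,-0.84],"yaw":0}
    - {"translation":[-0.1,-5.4,-0.85],"yaw":0}
    - {"translation":[-0.1,-5.4,-0.86],"yaw":0}
    - {"translation":[-0.1,-5.4,-0.88],"yaw":0}
    - {"translation":[-0.1,-5.4,-0.89],"yaw":0}
    - {"translation":[-0.1,-4.5,-0.74],"yaw":0}
    - {"translation":[-0.1,-3.0,-0.48],"yaw":0}

```text
clock: 42.25
tool_pos: [0.5347, 0.0871, 0.0855]
ee_rot: [[0.947, 0.299, 0.113], [0.315, -0.934, -0.166], [0.056, 0.193, -0.98]]
wrist_force: [6.1, -0.2, 2.5]
gripper_width: 0.191
```

```bash
python3 st.py;python3 plan.py -6.3 17 1 4.5 0.0 0.0 0
```

```text
clk 42.25 z 85.5 nib tmpl est x -96.18 y 13.28 r bowl 161.73 th 175.3 r neck 111.48 F tmplX 2.29 Y 5.63 Z 2.46 yaw 18.39 tilt [ 0.1126 -0.1659]
torque [-0.194 -1.773  0.24 ] tcp [534.73  87.12  85.5 ]
[-0.2, -4.4, -0.88]  -> tmpl [-10.8  17. ]
```

>>> jog_arm:
  commands:
    - {"translation":[-0.05,-3.6,-0.68],"yaw":0}
    - {"translation":[-0.05,-3.8,-0.73],"yaw":0}
    - {"translation":[-0.05,-3.8,-0.74],"yaw":0}
    - {"translation":[-0.05,-3.6,-0.7],"yaw":0}
    - {"translation":[-0.05,-3.0,-0.58],"yaw":0}
    - {"translation":[-0.05,-1.0,-0.18],"yaw":0}
    - {"translation":[-0.1,0,0.05],"yaw":0}
    - {"translation":[-0.1,0,0.05],"yaw":0}
    - {"translation":[-0.1,0,0.05],"yaw":0}
    - {"translation":[-0.1,0,0.05],"yaw":0}

```text
clock: 43.5
tool_pos: [0.5323, 0.0944, 0.0853]
ee_rot: [[0.947, 0.296, 0.121], [0.315, -0.93, -0.188], [0.057, 0.216, -0.975]]
wrist_force: [4.2, 2.7, 3.8]
gripper_width: 0.195
```

```bash
python3 st.py;  python3 - <<'E'
from h import *
im2,_=imaging.get_image("side");cv2.imwrite("pics/s10.png",cv2.resize(im2[150:280,270:390],None,fx=6,fy=4.5,interpolation=cv2.INTER_CUBIC))
E
```

```text
clk 43.5 z 85.32 nib tmpl est x -102.37 y 13.59 r bowl 167.92 th 175.4 r neck 116.92 F tmplX -1.05 Y 4.86 Z 3.85 yaw 18.39 tilt [ 0.1214 -0.1876]
torque [ 0.682 -1.292  0.374] tcp [532.29  94.36  85.32]
```

View pics/s10.png

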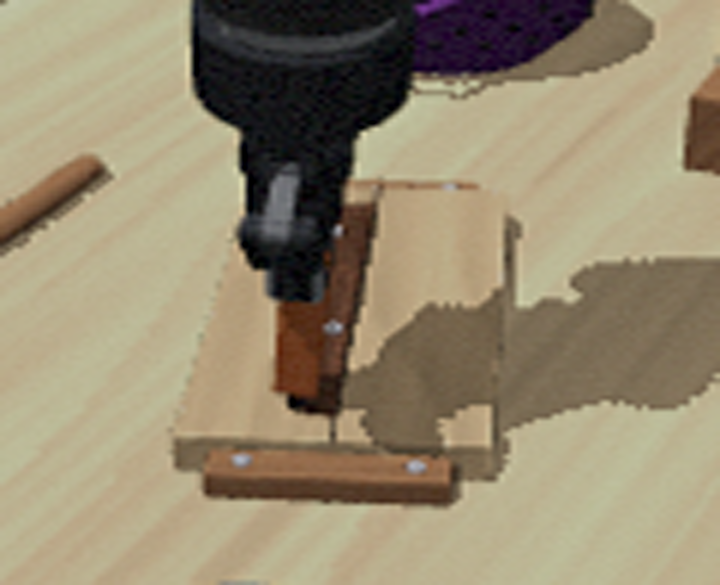

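The line now reaches the end of the handle (x≈−102, N≈4.9 N on the edge, 3.9 N on the wood). Lifting off now; the tool leans about 0.22 rad, which I'll have to put right before inserting.

>>> jog_arm:
  commands:
    - {"translation":[0.9,1.0,-4.5],"yaw":0}
    - {"translation":[1.3,1.1,-5],"yaw":0}
    - {"translation":[1.3,1.1,-5],"yaw":0}
    - {"translation":[0.9,3.2,-14.5],"yaw":0}
    - {"translation":[0.9,3.2,-14.5],"yaw":0}
    - {"translation":[0.9,3.2,-14.5],"yaw":0}
    - {"translation":[0.9,3.2,-14.5],"yaw":0}
    - {"translation":[0.9,3.2,-14.5],"yaw":0}
    - {"translation":[0.9,3.2,-14.5],"yaw":0}
    - {"translation":[0.9,3.2,-14.5],"yaw":0}

```text
clock: 44.8
tool_pos: [0.5039, 0.0836, 0.1902]
ee_rot: [[0.95, 0.309, 0.052], [0.313, -0.926, -0.211], [-0.017, 0.217, -0.976]]
wrist_force: [-0.4, -0.5, -1.5]
gripper_width: 0.191
```

```bash
python3 st.py; python3 rel.py 458.5 -311.7 200; python3 - <<'E'
from h import *
print(get_state()["joint_pos"].round(3))
im,_=imaging.get_image("wrist");cv2.imwrite("pics/w11.png",im)
E
```

```text
clk 44.8 z 190.2 nib tmpl est x -102.45 y -21.27 r bowl 168.79 th -172.8 r neck 135.45 F tmplX 0.36 Y -0.53 Z -1.47 yaw 18.24 tilt [ 0.0518 -0.211 ]
torque [0.207 0.032 0.033] tcp [503.94  83.65 190.2 ]
clk 44.8 tcp mm [503.9  83.6 190.2] yaw 18.24 zaxis [ 0.0518 -0.211  -0.9761] F [-0.37 -0.53 -1.47] w 0.19119211511147866
tool shift mm [-167.1  354.2   71.5]
[ 0.318  0.244 -0.187  1.157 -0.218  3.141]
```

View pics/w11.png

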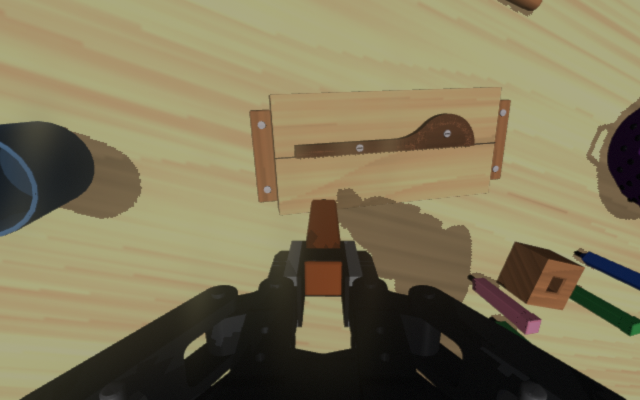

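>>> jog_arm:
  commands:
    - {"translation":[-15,30,5.5],"yaw":0}
    - {"translation":[-20.5,42,8],"yaw":0}
    - {"translation":[-20.5,42,8],"yaw":0}
    - {"translation":[-20.5,42,8],"yaw":0}
    - {"translation":[-20.5,42,8],"yaw":0}
    - {"translation":[-20.5,42,8.5],"yaw":0}
    - {"translation":[-20.5,42,8.5],"yaw":0}
    - {"translation":[-20.5,40,8.5],"yaw":0}
    - {"translation":[0,0,0],"yaw":0.14}
    - {"translation":[0,0,0],"yaw":0.14}

```text
clock: 46.1
tool_pos: [0.4266, -0.2844, 0.1866]
ee_rot: [[0.999, 0.037, -0.004], [0.035, -0.979, -0.201], [-0.011, 0.2, -0.98]]
wrist_force: [0.5, -0.4, -1.1]
gripper_width: 0.191
```

```bash
cat > ins.py <<'E'
from h import *
import sys
s=get_state();T=s["ee_rot"];n=np.array([-.001,.001,.062])
nib=s["tool_pos"]+T@n;top=s["tool_pos"]+T@(n+[0,0,-.118])
print("clk",s["clock"],"tcp",(s["tool_pos"]*1000).round(1),"nib",(nib*1000).round(1),"yaw",np.degrees(np.arctan2(T[1,0],T[0,0])).round(2),"zax",T[:2,2].round(4),"F",s["wrist_force"].round(1),"w",round(s["gripper_width"],3),"q",s["joint_pos"].round(3))
g=np.array([float(a) for a in sys.argv[1:4]])/1000
print("tool shift for nib->goal",(T.T@(g-nib)*1000).round(1)); print("T row z",T[2].round(3))
E
python3 ins.py 458.5 -311.7 70; python3 - <<'E'
from h import *
im,_=imaging.get_image("wrist");cv2.imwrite("pics/w12.png",im)
im2,_=imaging.get_image("side");cv2.imwrite("pics/s12.png",cv2.resize(im2[80:240,330:490],None,fx=4.5,fy=3.7))
im3,_=imaging.get_image("scene");cv2.imwrite("pics/sc12.png",cv2.resize(im3[80:260,120:300],None,fx=4,fy=3.3))
E
```

```text
clk 46.1 tcp [ 426.6 -284.4  186.6] nib [ 425.4 -297.9  126.1] yaw 2.03 zax [-0.0037 -0.2006] F [ 0.5 -0.4 -1.1] w 0.191 q [-0.46   0.168 -0.294  1.022 -0.182  2.637]
tool shift for nib->goal [33.2  3.5 57.6]
T row z [-0.011  0.2   -0.98 ]
```

View pics/w12.png

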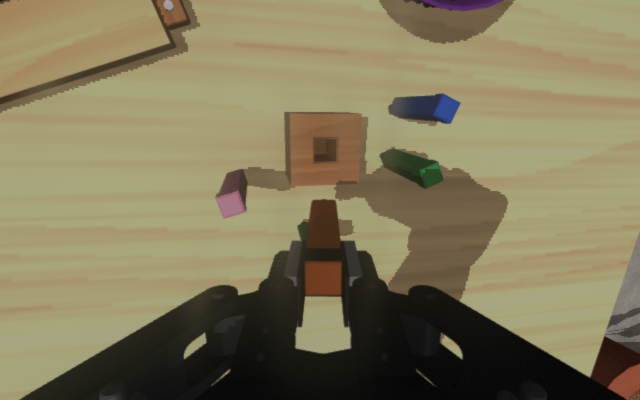

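View pics/s12.png

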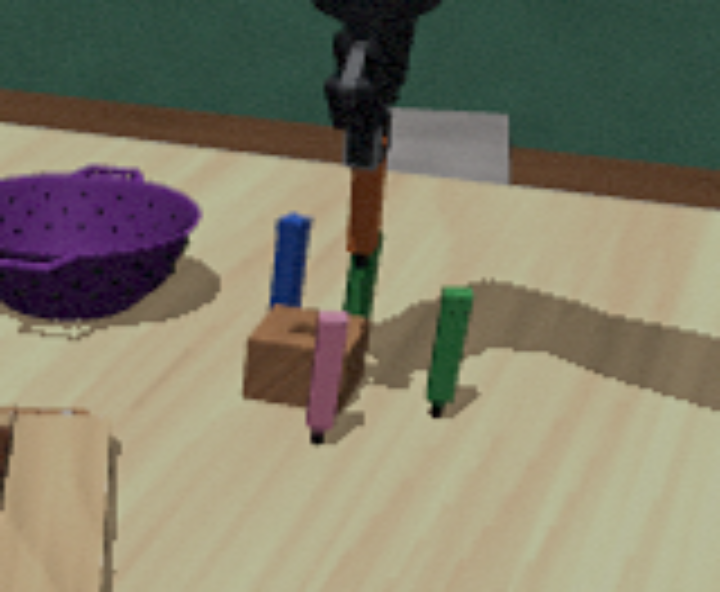

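View pics/sc12.png

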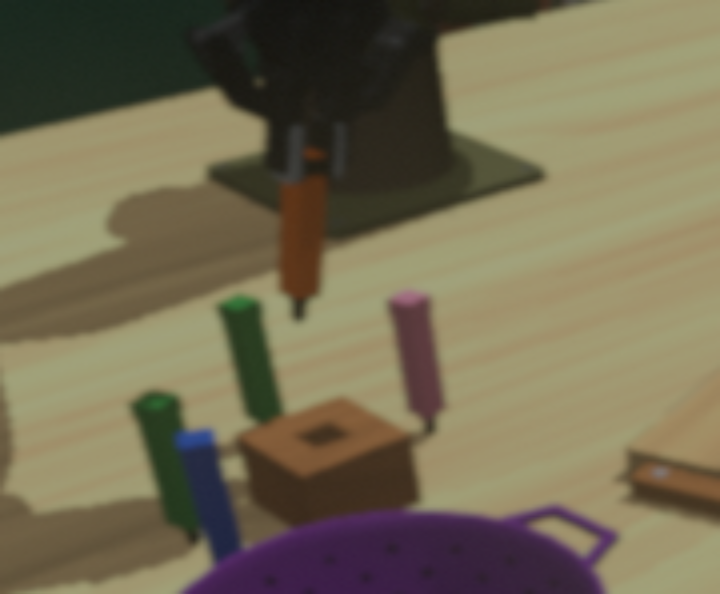

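```bash
python3 - <<'E'
from tri import *
s=get_state();T=s["ee_rot"];p,e=tri((410.4,150.8),(194.5,176.4));print(p,e,"nib in tool",T.T@(p-s["tool_pos"])*1000)
E
```

```text
[ 0.42593438 -0.29945367  0.1292002 ] [np.float64(0.002049546965936859), np.float64(0.0020495469659369526)] nib in tool [-1.95948614  3.32921171 59.81848198]
```

>>> jog_arm:
  commands:
    - {"translation":[7,1.4,2],"yaw":0}
    - {"translation":[7,1.4,2],"yaw":0}
    - {"translation":[7,1.4,2],"yaw":0}
    - {"translation":[6,1.4,2],"yaw":0}
    - {"translation":[4,1,5],"yaw":0}
    - {"translation":[1,0,9],"yaw":0}
    - {"translation":[0,0,10],"yaw":0}
    - {"translation":[0,0,10],"yaw":0}
    - {"translation":[0,0,8],"yaw":0}
    - {"translation":[0,0,3],"yaw":0}

```text
clock: 47.5
tool_pos: [0.4605, -0.2989, 0.1306]
ee_rot: [[0.999, 0.052, -0.006], [0.05, -0.979, -0.199], [-0.016, 0.199, -0.98]]
wrist_force: [-0.1, -0.9, -0.1]
gripper_width: 0.197
```

```bash
python3 ins.py 458.5 -316 30; python3 - <<'E'
from h import *
im,_=imaging.get_image("wrist");cv2.imwrite("pics/w13.png",im)
im2,_=imaging.get_image("side");cv2.imwrite("pics/s13.png",cv2.resize(im2[110:210,360:460],None,fx=6,fy=6,interpolation=cv2.INTER_CUBIC))
im3,_=imaging.get_image("scene");cv2.imwrite("pics/sc13.png",cv2.resize(im3[150:250,150:250],None,fx=6,fy=6,interpolation=cv2.INTER_CUBIC))
E
```

```text
clk 47.5 tcp [ 460.5 -298.9  130.6] nib [ 459.2 -312.3   70. ] yaw 2.84 zax [-0.0059 -0.1992] F [-0.1 -0.9 -0.1] w 0.197 q [-0.457  0.267 -0.315  0.905 -0.182  2.626]
tool shift for nib->goal [-0.2 -4.4 40. ]
T row z [-0.016  0.199 -0.98 ]
```

View pics/s13.png

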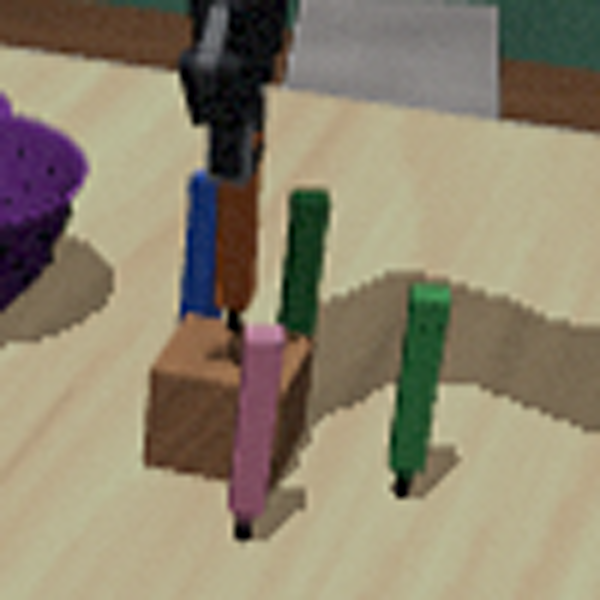

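View pics/sc13.png

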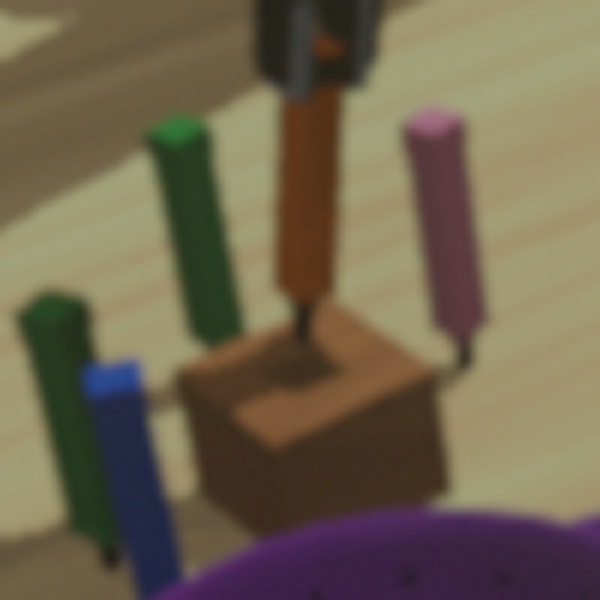

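View pics/w13.png

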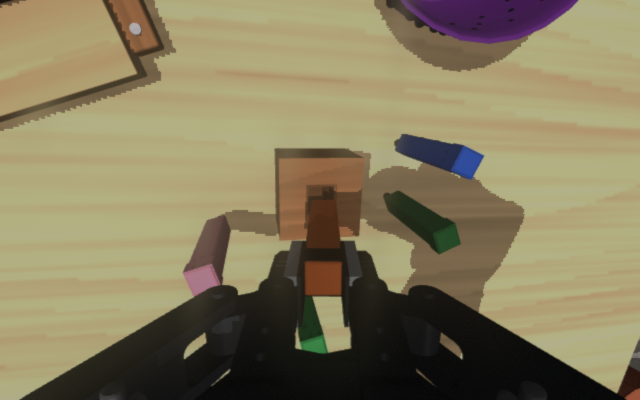

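>>> jog_arm:
  commands:
    - {"translation":[0,-0.5,4],"yaw":0.012}
    - {"translation":[0,-0.5,5],"yaw":0.012}
    - {"translation":[0,-0.6,5],"yaw":0}
    - {"translation":[0,-0.6,5],"yaw":0}
    - {"translation":[0,-0.6,5],"yaw":0}
    - {"translation":[0,-0.6,5],"yaw":0}
    - {"translation":[0,-0.5,4],"yaw":0}
    - {"translation":[0,-0.4,3],"yaw":0}
    - {"translation":[0,0,1],"yaw":0}
    - {"translation":[0,0,0],"yaw":0}

```text
clock: 48.9
tool_pos: [0.4613, -0.303, 0.0926]
ee_rot: [[1.0, 0.026, -0.004], [0.025, -0.979, -0.201], [-0.009, 0.201, -0.98]]
wrist_force: [0.2, 0.3, -0.5]
gripper_width: 0.191
```

```bash
python3 ins.py 458.5 -316 30; python3 - <<'E'
from h import *
im3,_=imaging.get_image("scene");cv2.imwrite("pics/sc14.png",cv2.resize(im3[150:250,150:250],None,fx=6,fy=6,interpolation=cv2.INTER_CUBIC))
E
```

```text
clk 48.9 tcp [ 461.3 -303.    92.6] nib [ 460.1 -316.4   32. ] yaw 1.41 zax [-0.0036 -0.201 ] F [ 0.2  0.3 -0.5] w 0.191 q [-0.462  0.3   -0.377  0.806 -0.183  2.646]
tool shift for nib->goal [-1.6 -0.9  1.9]
T row z [-0.009  0.201 -0.98 ]
```

View pics/sc14.png

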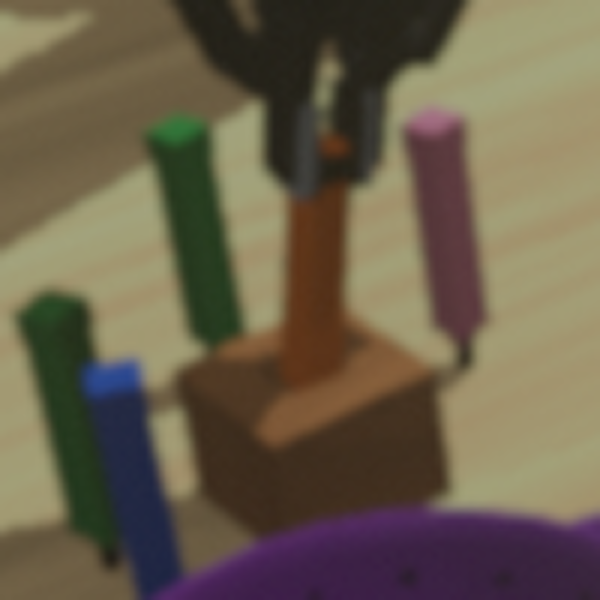

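The marker is in the pocket (nib z≈32 mm, no load). I'll push the top over so that the pocket walls turn the tool upright.

>>> jog_arm:
  commands:
    - {"translation":[-0.3,3,0.8],"yaw":0}
    - {"translation":[-0.3,4,0.9],"yaw":0}
    - {"translation":[-0.3,4,0.9],"yaw":0}
    - {"translation":[-0.2,4,0.9],"yaw":0}
    - {"translation":[0,4,0.9],"yaw":0}
    - {"translation":[0,4,0.9],"yaw":0}
    - {"translation":[0,4,0.8],"yaw":0}
    - {"translation":[0,4,0.8],"yaw":0}
    - {"translation":[0,4,0.8],"yaw":0}
    - {"translation":[0,4,0.8],"yaw":0}

```text
clock: 50.2
tool_pos: [0.4607, -0.3102, 0.0881]
ee_rot: [[0.999, 0.043, 0.005], [0.043, -0.99, -0.131], [-0.001, 0.131, -0.991]]
wrist_force: [0.7, 9.2, 4.7]
gripper_width: 0.196
```

```bash
python3 ins.py 458.5 -311.7 30
```

```text
clk 50.2 tcp [ 460.7 -310.2   88.1] nib [ 460.1 -319.4   26.8] yaw 2.47 zax [ 0.0049 -0.1308] F [0.7 9.2 4.7] w 0.196 q [-0.52   0.322 -0.343  0.836 -0.111  2.574]
tool shift for nib->goal [-1.3 -7.2 -4.2]
T row z [-0.001  0.131 -0.991]
```

>>> jog_arm:
  commands:
    - {"translation":[0,4,0.6],"yaw":-0.005}
    - {"translation":[0,4,0.6],"yaw":0.01}
    - {"translation":[0,4,0.6],"yaw":0.01}
    - {"translation":[0,4,0.5],"yaw":0}
    - {"translation":[0,4,0.5],"yaw":0}
    - {"translation":[0,4,0.4],"yaw":0}
    - {"translation":[0,4,0.4],"yaw":0}
    - {"translation":[0,4,0.3],"yaw":0}
    - {"translation":[0,4,0.3],"yaw":0}
    - {"translation":[0,4,0.3],"yaw":0}

```text
clock: 51.45
tool_pos: [0.4601, -0.3133, 0.0849]
ee_rot: [[0.999, 0.044, 0.011], [0.045, -0.998, -0.052], [0.008, 0.052, -0.999]]
wrist_force: [0.3, 8.6, 5.3]
gripper_width: 0.191
```

```bash
python3 ins.py 458.5 -311.7 30
```

```text
clk 51.45 tcp [ 460.1 -313.3   84.9] nib [ 459.8 -317.5   23. ] yaw 2.55 zax [ 0.0107 -0.0519] F [0.3 8.6 5.3] w 0.191 q [-0.573  0.351 -0.3    0.883 -0.038  2.523]
tool shift for nib->goal [-0.9 -5.5 -7.3]
T row z [ 0.008  0.052 -0.999]
```

>>> jog_arm:
  commands:
    - {"translation":[0,4,0.2],"yaw":0.006}
    - {"translation":[0,4,0.2],"yaw":0.006}
    - {"translation":[0,4,0.1],"yaw":0.006}
    - {"translation":[0,4,0.1],"yaw":0}
    - {"translation":[0,4,0],"yaw":0}
    - {"translation":[-0.2,-1,0],"yaw":0}
    - {"translation":[-0.2,-1,0],"yaw":0}
    - {"translation":[-0.2,-1,1],"yaw":0}
    - {"translation":[0,0,2],"yaw":0}
    - {"translation":[0,0,2],"yaw":0}

```text
clock: 52.7
tool_pos: [0.4596, -0.3133, 0.0796]
ee_rot: [[0.999, 0.032, 0.014], [0.032, -0.999, -0.015], [0.014, 0.016, -1.0]]
wrist_force: [-0.3, 0.6, -0.3]
gripper_width: 0.192
```

```bash
python3 ins.py 458.5 -311.7 9
```

```text
clk 52.7 tcp [ 459.6 -313.3   79.6] nib [ 459.5 -315.3   17.6] yaw 1.86 zax [ 0.0145 -0.0152] F [-0.3  0.6 -0.3] w 0.192 q [-0.596  0.367 -0.288  0.895 -0.004  2.514]
tool shift for nib->goal [-1.  -3.8  8.5]
T row z [ 0.014  0.016 -1.   ]
```

>>> jog_arm:
  commands:
    - {"translation":[-0.3,-0.6,2],"yaw":0}
    - {"translation":[-0.3,-0.6,2],"yaw":0}
    - {"translation":[0,0,2],"yaw":0}
    - {"translation":[0,0,1.5],"yaw":0}
    - {"translation":[0,0,1],"yaw":0}
    - {"translation":[0,0,0.5],"yaw":0}
    - {"translation":[0,0,0.3],"yaw":0}
    - {"translation":[0,0,0.2],"yaw":0}
    - {"translation":[0,0,0.2],"yaw":0}
    - {"translation":[0,0,0],"yaw":0}

```text
clock: 53.95
tool_pos: [0.4591, -0.3124, 0.0697]
ee_rot: [[0.999, 0.032, 0.015], [0.032, -0.999, -0.016], [0.014, 0.016, -1.0]]
wrist_force: [-1.6, 0.2, 1.6]
gripper_width: 0.191
```

```bash
python3 ins.py 458.5 -311.7 8
```

```text
clk 53.95 tcp [ 459.1 -312.4   69.7] nib [ 459.  -314.4    7.7] yaw 1.86 zax [ 0.0148 -0.0155] F [-1.6  0.2  1.6] w 0.191 q [-0.594  0.374 -0.306  0.87  -0.005  2.515]
tool shift for nib->goal [-0.4 -2.7 -0.3]
T row z [ 0.014  0.016 -1.   ]
```

>>> jog_arm:
  commands:
    - {"translation":[0,0,0],"yaw":0}
    - {"translation":[0,0,0],"yaw":0}
    - {"translation":[0,0,0],"yaw":0}
    - {"translation":[0,0,0],"yaw":0}
    - {"translation":[0,0,0],"yaw":0}
    - {"translation":[0,0,0],"yaw":0}
    - {"translation":[0,0,0],"yaw":0}
    - {"translation":[0,0,-3],"yaw":0}
    - {"translation":[0,0,-6],"yaw":0}
    - {"translation":[0,0,-10],"yaw":0}
  gripper: 0.0

```text
clock: 55.2
tool_pos: [0.4584, -0.3119, 0.0887]
ee_rot: [[0.999, 0.032, 0.013], [0.032, -0.999, -0.015], [0.013, 0.015, -1.0]]
wrist_force: [-0.4, -0.5, -1.0]
gripper_width: 0.497
```

```bash
python3 ins.py 458.5 -311.7 8;python3 - <<'E'
from h import *
im,_=imaging.get_image("wrist");cv2.imwrite("pics/w15.png",im)
E
```

```text
clk 55.2 tcp [ 458.4 -311.9   88.7] nib [ 458.2 -313.8   26.7] yaw 1.85 zax [ 0.0135 -0.0149] F [-0.4 -0.5 -1. ] w 0.497 q [-0.594  0.357 -0.277  0.917 -0.005  2.515]
tool shift for nib->goal [ 0.1 -2.4 18.7]
T row z [ 0.013  0.015 -1.   ]
```

View pics/w15.png

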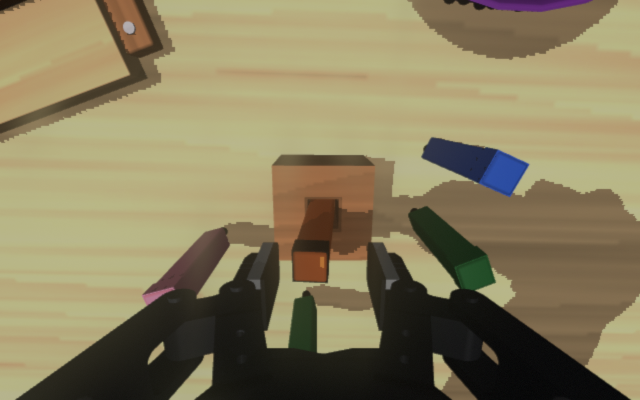

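Released, with the marker standing in the pocket at (311,262) between the open fingers. Retreating upward.

>>> jog_arm:
  commands:
    - {"translation":[0,0,-10],"yaw":0}
    - {"translation":[0,0,-14],"yaw":0}
    - {"translation":[0,0,-16],"yaw":0}
    - {"translation":[0,0,-20],"yaw":0}
    - {"translation":[-5,0,-25],"yaw":0}
    - {"translation":[-10,0,-25],"yaw":0}
    - {"translation":[-10,0,-25],"yaw":0}
    - {"translation":[-10,0,-20],"yaw":0}
    - {"translation":[-5,0,-10],"yaw":0}
    - {"translation":[0,0,0],"yaw":0}

```text
clock: 56.5
tool_pos: [0.4165, -0.3115, 0.2686]
ee_rot: [[0.999, 0.032, 0.023], [0.033, -0.999, -0.021], [0.022, 0.022, -1.0]]
wrist_force: [-0.7, -0.2, -0.3]
gripper_width: 0.498
```

```bash
python3 ins.py 458.5 -311.7 8;python3 - <<'E'
from h import *
C=cam("wrist");im,d=imaging.get_image("wrist");cv2.imwrite("pics/w16.png",im)
P=deproj(C,np.stack(np.meshgrid(np.arange(640),np.arange(400)),-1).reshape(-1,2),d.ravel()).reshape(400,640,3)
sel=(abs(P[...,0]-.4585)<.025)&(abs(P[...,1]+.3117)<.025)&(P[...,2]>.113)&(P[...,2]<.15)
print("top:",np.median(P[sel],0),sel.sum(),P[sel].min(0),P[sel].max(0))
im3,_=imaging.get_image("scene");cv2.imwrite("pics/sc16.png",im3);im2,_=imaging.get_image("side");cv2.imwrite("pics/s16.png",im2)
for n,a in(("scene",im3),("side",im2)):
    d=cv2.absdiff(a,cv2.imread(f"pics/{n}0.png")).max(2);cv2.imwrite(f"pics/diff_{n}.png",np.clip(d.astype(int)*3,0,255).astype(np.uint8))
E
```

```text
clk 56.5 tcp [ 416.5 -311.5  268.6] nib [ 416.9 -313.8  206.6] yaw 1.88 zax [ 0.0225 -0.0212] F [-0.7 -0.2 -0.3] w 0.498 q [-0.64   0.205 -0.013  1.322 -0.004  2.469]
tool shift for nib->goal [ 37.3  -5.1 199.4]
T row z [ 0.022  0.022 -1.   ]
top: [ 0.45319421 -0.3040985   0.12541881] 364 [ 0.44277527 -0.31339604  0.11561072] [ 0.46216454 -0.29457383  0.12885517]
```

View pics/w16.png

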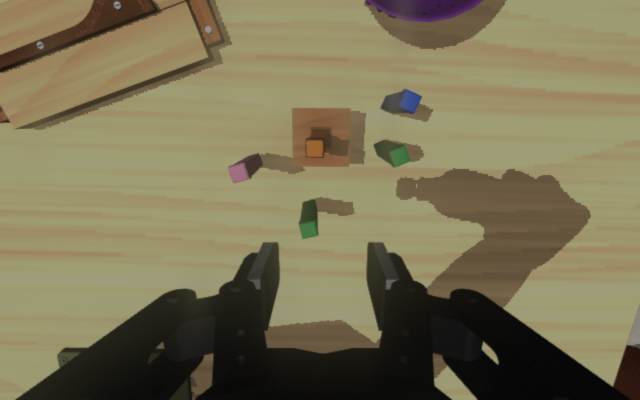

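View pics/diff_scene.png

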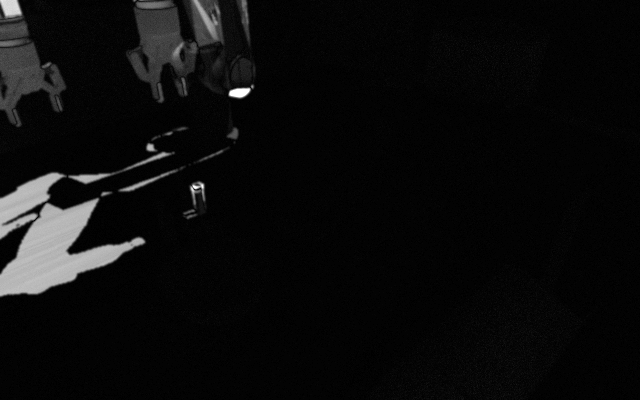

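View pics/s16.png

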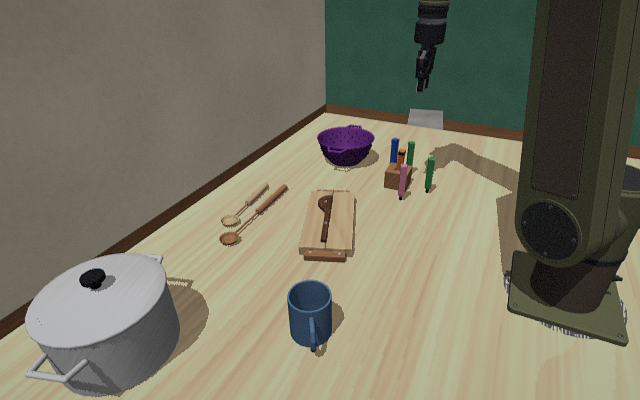

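The top of the marker is at z = 0.1255 m, so the nib is on the pocket floor, and it leans about 0.08 rad. The difference image shows nothing else has moved, so I'm handing in.

```bash
python3 -c "
from rig import job,get_state
print(job.close_job(),get_state()['clock'])"
```

```text
the job is handed in; nothing more can be done
the job is handed in; nothing more can be done
```

The marker is back in its stand and the job is handed in, at about 57 s of the 72 s. I traced the template edge from the bowl's tip to x ≈ −102 mm on the handle, but the line was broken once.

**What I did**
- I took the orange, black-banded marker out of the stand and touched the nib down at the bowl's tip. I drew round the bowl, through the neck and along the handle.
- Between moves, while the nib was on the edge, I read about 2 to 5.6 N against the edge and 2 to 5.6 N on the wood. Both are under the limits of 10 and 12 N. I saw forces only at the end of each call, so a brief peak could have passed unseen.

**Where it went wrong**
- **Broken line:** near the crown the nib drifted about 0.5 mm off the edge. I could not be sure the front shoulder had been held long enough. Dragging back along the edge stuck, so I eased off and moved the nib back to the shoulder. I held it there at about 3 N and traced on from there. The commanded lift had little effect, so the line may be doubled there.
- **Leaning tool:** drag tilted the tool to about 0.22 rad by the handle's end. I straightened it against the walls of the stand's pocket before lowering the marker.
- **End of the line:** it stops about 8 mm short of the handle's end, but within the required last stretch.

**Last checks**
- The marker is released and stands in the pocket with its top at z = 0.1255 m, so the nib is on the floor. It leans about 0.08 rad, under the 0.2 limit.
- Comparing scene pictures from before and after shows only the marker's small lean, the arm and its shadow changed; the mug, colander and spoons did not move.
- The arm is clear of everything.
- The cameras and my force-based nib estimate disagreed by 2 to 3 mm throughout. I relied on contact to find the edge.

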